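# Rotate the kit stock in a gravity-feed lane

### The arm

A 6-joint arm with a two-finger parallel gripper is mounted at the origin on the work surface. World frame = base frame: x ahead of the robot, y to its left, z up, the work surface at z = 0. Lengths are in m, angles in rad, forces in N, time in s.
With the tool pointing down it reaches from about 0.25 to 0.85 m from the base axis. Payload 12.5 kg.
Tool frame: the origin (TCP) lies on the centre line of the jaws, within the pads' length; the fingertips stand ahead of it and the grasp point (between the pads) lies 5 mm behind it (manip.finger_overhang is the z of the fingertips in the tool frame, in m); z points along the fingers, y is the direction in which the jaws open and shut (so a half turn about z gives the same grasp; the last joint's range is limited). The gripper opens to 93 mm and grips with 3 to 60 N. Pads are 15 mm wide; open, the fingers measure 128 mm over their backs; the gripper's body (75 mm by 188 mm) begins 65 mm behind the grasp point.
Start: joints at [1.14, 0.351, 1.652, -0, 1.139, -0.085], TCP at [0.186, 0.517, 0.233] pointing down, gripper open.
Joint ranges: [-2.75, 2.75], [-0.79, 2.1], [0.01, 2.65], [-1.57, 4.71], [0.07, 3.14], [-2.87, 2.87]. Speed limits (rad/s): [2.22, 2.22, 2.79, 3.14, 3.14, 3.14].

### API

Orientations are given as a unit quaternion [x, y, z, w].
In Python, from cell import telemetry, imaging, order, manip gives the robot as it stands.
- The arm moves only by the tool step_arm, never from a script. Its arguments are lists of equal length, an entry for each row: "delta_pos": the shift along the world's x, y, z in mm, a list of three; "twist": the turn about the world's z in rad; "grip": the opening in per cent of the stroke, from 0 (shut) to 100 (fully open). A call has 1 to 8 rows; each row is the pose to reach, as a shift and turn from the pose measured when the call began; what a row does not reach only later rows make up. A row lasts 1/8 s, in which the tool goes at most 62.5 mm and 10.7 degrees, less where a joint would pass 70% of its speed; a pose out of reach is approached as far as the arm can. A call with a gripper value outside its range is refused whole. The fingers move at their own pace and stop on an object; "newtons" is the grip in N (left out, the last holds). Time passes only in rows, so rows that repeat a pose let the fingers close. It gives the time, the measured TCP pose, the force and the opening at its end, in the units of the state.
- telemetry.state(): the state, without advancing time (a new reading comes with each control period).
- imaging.snapshot(name): name is "side" or "top" or "wrist"; returns a dict with "pixels" (400x640x3 uint8, red, green, blue), "fx", "fy", "cx", "cy" (pixels), "world_to_cam" (4x4, takes a point from world to camera coordinates). Camera axes: x right, y up, looking along -z (the intrinsics and any distortion apply to the point x, -y, -z); pixel columns grow to the right and rows downward; lengths in m; the calibration is good to about 2 mm. The wrist camera is an equidistant fisheye: a pixel r from the principal point sees the ray r / f radians off the axis. A picture is of the moment at which its call begins. There is no depth.
- order.hand_in(): hands the job in, once; it reports no verdict.
The state is a dict: "time_s": time; "q": joint angles; "joint_vel": joint speeds; "tau": joint torques, N m; "eef_pos": TCP position; "orientation": TCP orientation; "force": force on the tool from outside, world axes, zero at the start; "ft_torque": the same for the moment, N m; "width": finger opening in m.
Only numpy, scipy, OpenCV 4.12 (cv2) and the standard library are available. Lean on these libraries where they do the work, as an engineer would, in place of code of your own. Each camera call takes 0.05 s, during which the arm holds its last target.

### The job

Restock the sloped lane of tall kit cartons, oldest first out: first take the oldest carton, the one at the lane's front stop, and stand it upright in the open tray. Then load the two new tall cartons from the rubber mat behind those left in the lane, upright on the rollers with a narrow side towards the lane's side rails as the others stand, so that all four end up closed up in one row against the front stop. Set the cartons down, do not drop or topple any; the two remaining old cartons stay in the lane, and the low cartons in the other lane, the bottle, the jar and the tip box stay where they are.

Things in the scene. Friction and masses are not known exactly. Their poses are not given: they have to be found in the camera images.
- lane: fixed sloped roller lane with the tall cartons. Origin: centre of its foot, on a 10 mm base plate. Own +x runs from low front to high rear, y across, z vertical (the frame is level). Roller surface slopes 0.22 rad, from (x -100, z 30) mm at the front stop to (x 100, z 74.8) mm at the open rear. Very slippery: a carton let go slides forward by itself against the next one or the stop
- lane_stop (a point): middle of the lane's low front end, on the roller surface at the inner face of the clear front stop (6 mm thick, 38 mm above the rollers). The two side rails, 5 mm thick and 68 mm apart, stand 16 mm above the rollers
- lane_rear (a point): middle of the lane's high open rear end, on the roller surface, 205 mm up the slope from the stop; four tall cartons in a row take up 184 mm
- oldest_center (a point): the oldest tall carton, at the front stop of the lane: plain glossy cardboard kit carton, 46 (its own x) x 62 (its own y) x 80 mm high, mass about 0.15 to 0.31 kg; point at its centre, half-way up; own z up through its top (tilted with the slope; its own x points up the lane at the start)
- second_center (a point): second tall carton in the lane, touching the oldest from behind: plain glossy cardboard kit carton, 46 (its own x) x 62 (its own y) x 80 mm high, mass about 0.15 to 0.31 kg; point at its centre, half-way up; own z up through its top
- third_center (a point): third tall carton in the lane, touching the second from behind: plain glossy cardboard kit carton, 46 (its own x) x 62 (its own y) x 80 mm high, mass about 0.15 to 0.31 kg; point at its centre, half-way up; own z up through its top
- new_a_center (a point): a new tall carton standing upright on the rubber mat, turned anyhow: plain glossy cardboard kit carton, 46 (its own x) x 62 (its own y) x 80 mm high, mass about 0.15 to 0.31 kg; point at its centre, half-way up; own z up through its top. The two new ones are alike, and may be loaded in either order
- new_b_center (a point): the other new tall carton on the mat: plain glossy cardboard kit carton, 46 (its own x) x 62 (its own y) x 80 mm high, mass about 0.15 to 0.31 kg; point at its centre, half-way up; own z up through its top
- tray_in (a point): centre of the inner floor of the fixed open grey tray: 130 x 130 mm outside, 4 mm walls and floor, 28 mm high; its floor is 4 mm above the bench
- mat: fixed black rubber delivery mat, 230 x 125 x 4 mm; origin: centre of its underside
- other_lane: the neighbouring sloped lane on the same base plate, same build and frame, full of low cartons; to the left or right of the first, centre lines 110 mm apart; leave it alone
- low0_center (a point): low cardboard carton of another kit, 60 (own x) x 62 (own y) x 45 mm high, 0.22 kg, first in the other lane; a bystander; point at its centre, half-way up
- low1_center (a point): low cardboard carton of another kit, 60 (own x) x 62 (own y) x 45 mm high, 0.22 kg, second in the other lane; a bystander; point at its centre, half-way up
- low2_center (a point): low cardboard carton of another kit, 60 (own x) x 62 (own y) x 45 mm high, 0.22 kg, third in the other lane; a bystander; point at its centre, half-way up
- tall_bottle: amber reagent bottle standing on the bench beyond the tray, 54 mm across, 190 mm high; bystander; origin: centre of its foot
- jar: white jar standing on the bench behind the lanes, 64 mm across, 100 mm high; bystander; origin: centre of its foot
- tip_box: blue box of pipette tips beyond the mat, 75 x 100 x 56 mm high; bystander; origin: centre of its foot
Not all that is in view belongs to the job. Leave any pink look-alike of the part that bears new_b_center alone. What is shaped like the part that bears oldest_center but red or yellow is not meant.

How it is judged:
By the outcome, as a careful person would: the job done as asked, in the order asked, and still so for the second after the job is handed in, with the robot touching nothing.
It also fails if it takes over 64 s, if anything falls off the work surface, if the arm or the gripper's body presses on something with over 40 N, if the wrist force passes 120 N, or if a joint passes its speed limit or range.

## Working session

There is one attempt and no reset: what is moved stays moved. The work goes in short steps, Python scripts to look and compute and a tool call to move; the robot and the scene stay as the last step left them, time stands still between calls to the robot, and variables do not carry over. Pictures are saved under pics/ and viewed, and the job is handed in when it is done.

Besides the shell and the picture viewer there is one more tool, called after "Request:" as name(argument=value, ...) on one line, values as JSON. step_arm: Moves the arm, as the interface text tells. Its arguments: {"type":"object","properties":{"delta_pos":{"type":"array"},"twist":{"type":"array"},"grip":{"type":"array"},"newtons":{"type":"number"}},"required":["delta_pos","twist","grip"]}

```bash
ls; mkdir -p pics; python3 - <<'E'
from cell import telemetry, imaging, order, manip
import cv2
print(telemetry.state(), manip.finger_overhang)
for n in ("side","top","wrist"):
    s=imaging.snapshot(n); cv2.imwrite(f"pics/{n}0.png",s["pixels"][:,:,::-1])
    import numpy as np
    np.save(f"pics/{n}_w2c.npy",s["world_to_cam"]); print(n,{k:v for k,v in s.items() if k!="pixels"})
E
```

```text
pics
{'time_s': 0.0, 'q': array([ 1.14041132e+00,  3.51225612e-01,  1.65241557e+00,  1.76712644e-05,
        1.13909473e+00, -8.45643140e-02]), 'joint_vel': array([ 0.00027983, -0.0014232 ,  0.00198302,  0.00048356,  0.00075456,
        0.00025982]), 'tau': array([ 5.57780513e-04, -4.97320819e+01, -2.85258722e+01,  6.99752010e-02,
        2.56098976e-02, -1.13410376e-04]), 'eef_pos': array([0.18625112, 0.51716082, 0.23211047]), 'orientation': array([ 1.72053638e-01,  9.85087417e-01, -5.50746459e-04, -1.53318545e-04]), 'force': array([0.88161032, 0.43521306, 0.72514035]), 'ft_torque': array([ 0.0133099 ,  0.01470343, -0.00242557]), 'width': 0.09311297642716328} 0.014
side {'fx': 423.87437361634795, 'fy': 423.87437361634795, 'cx': 316.199696320494, 'cy': 204.38589355285495, 'world_to_cam': array([[ 0.9971394 , -0.07376482,  0.01648515, -0.5622231 ],
       [ 0.04248788,  0.72740484,  0.68489194, -0.02861111],
       [-0.06251231, -0.68223233,  0.72845814, -1.34800703],
       [ 0.        ,  0.        ,  0.        ,  1.        ]])}
top {'fx': 395.5907098260494, 'fy': 395.5907098260494, 'cx': 319.1211309061954, 'cy': 196.04510540356347, 'world_to_cam': array([[-0.02637757, -0.99926344,  0.02787116, -0.06666767],
       [ 0.99418104, -0.02331004,  0.10516985, -0.54687331],
       [-0.10444271,  0.03048311,  0.99406363, -0.96825848],
       [ 0.        ,  0.        ,  0.        ,  1.        ]])}
wrist {'fx': 309.70691628693146, 'fy': 309.70691628693146, 'cx': 314.7582732220758, 'cy': 196.9362724386655, 'world_to_cam': array([[ 3.39330101e-01,  9.40667019e-01, -8.01263988e-04,
        -5.50107967e-01],
       [-8.96772840e-01,  3.23238599e-01, -3.02184183e-01,
         3.51477077e-02],
       [-2.83995696e-01,  1.03258741e-01,  9.53249221e-01,
        -3.93556773e-01],
       [ 0.00000000e+00,  0.00000000e+00,  0.00000000e+00,
         1.00000000e+00]])}
```

View pics/side0.png

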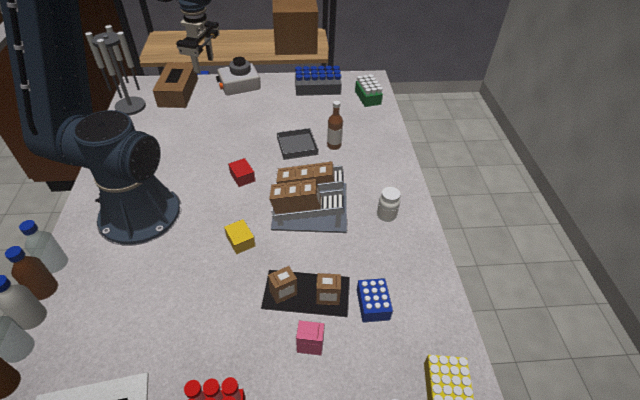

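View pics/top0.png

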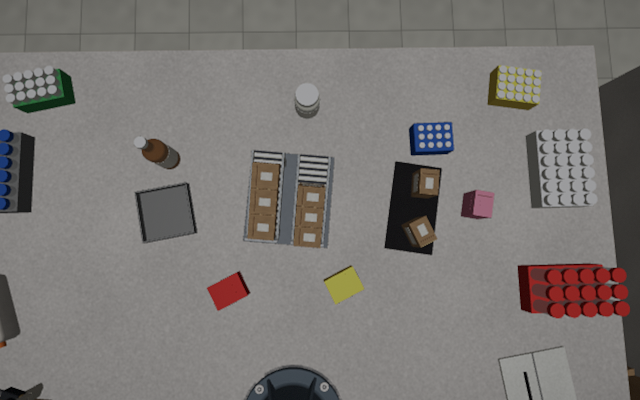

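View pics/wrist0.png

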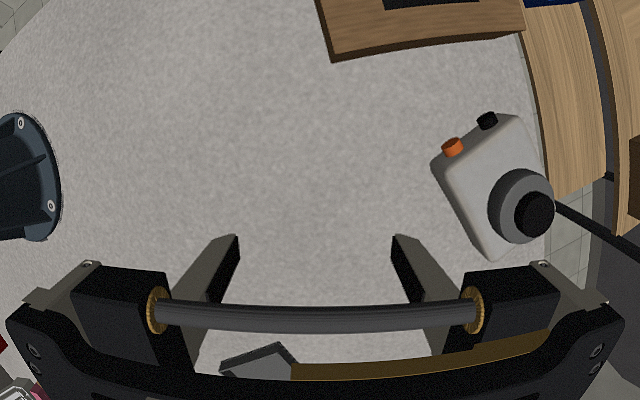

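The top view shows the tall lane on the right (cartons at about (309,237), (311,217), (312,197)) and the low lane on the left. The tray is at (166,212). The two new cartons are on the mat at (426,183) and (420,231). Pink (478,204), yellow (344,284) and red (228,290) are distractors. Next I'll enlarge crops of the key areas.

```bash
cat > h.py <<'E'
import numpy as np, cv2
from cell import telemetry, imaging, order, manip
def snap(n,tag=None):
    s=imaging.snapshot(n)
    if tag: cv2.imwrite(f"pics/{n}_{tag}.png",s["pixels"][:,:,::-1])
    return s
def crop(s,u0,v0,u1,v1,k,fn):
    c=cv2.resize(np.ascontiguousarray(s["pixels"][v0:v1,u0:u1,::-1]),None,fx=k,fy=k,interpolation=cv2.INTER_CUBIC)
    cv2.imwrite(fn,c)
def proj(s,P):
    P=np.atleast_2d(P); M=s["world_to_cam"]; c=P@M[:3,:3].T+M[:3,3]
    return np.c_[s["cx"]+s["fx"]*c[:,0]/-c[:,2], s["cy"]-s["fy"]*c[:,1]/-c[:,2]]
def ray(s,u,v):
    M=s["world_to_cam"];R=M[:3,:3];o=-R.T@M[:3,3]
    d=R.T@np.array([(u-s["cx"])/s["fx"],-(v-s["cy"])/s["fy"],-1.0]); return o,d
def atz(s,u,v,z):
    o,d=ray(s,u,v); return o+d*(z-o[2])/d[2]
E
python3 - <<'E'
from h import *
t=snap("top");s=snap("side")
crop(t,230,140,345,255,5,"pics/tlane.png")
crop(t,375,150,505,260,5,"pics/tmat.png")
crop(t,125,125,205,250,4,"pics/ttray.png")
crop(s,255,150,360,240,6,"pics/slane.png")
crop(s,255,260,360,320,6,"pics/smat.png")
crop(s,265,120,355,165,6,"pics/stray.png")
E
```

```text
(no output)
```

View pics/tlane.png

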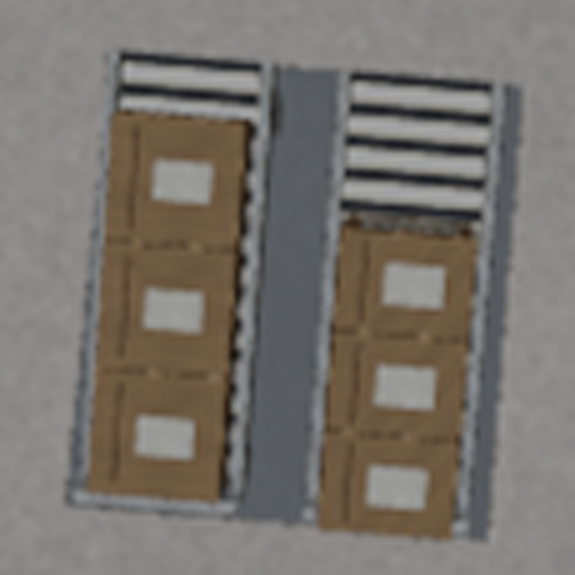

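View pics/tmat.png

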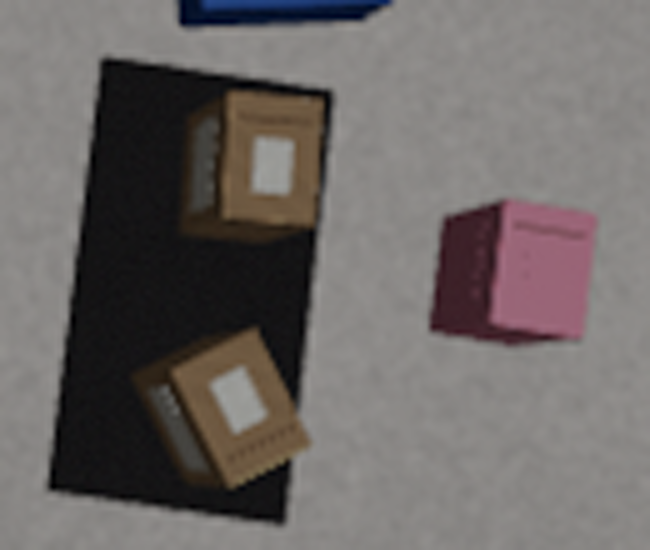

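View pics/ttray.png

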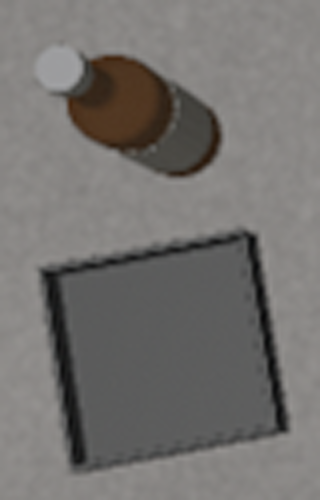

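View pics/slane.png

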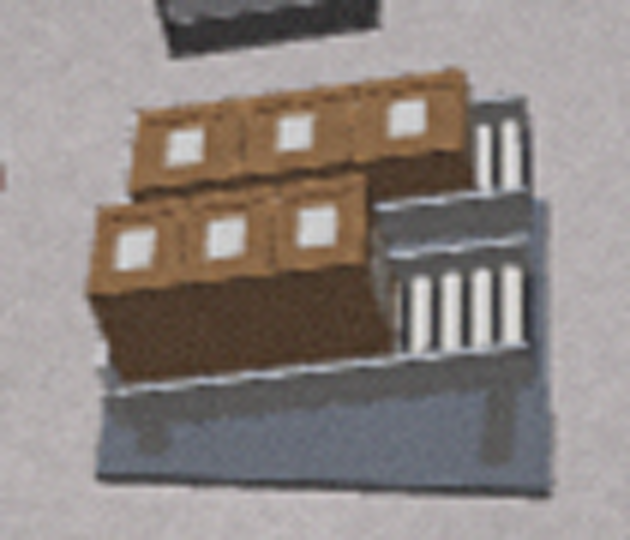

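View pics/smat.png

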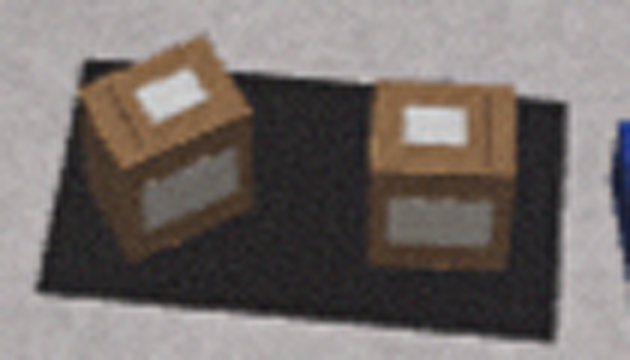

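View pics/stray.png

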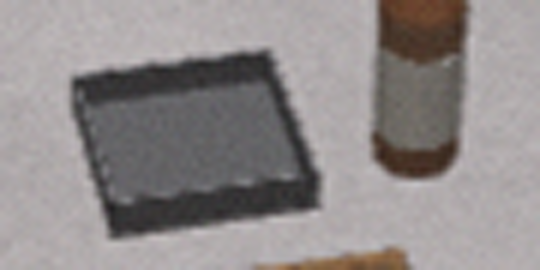

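```bash
cat > fit.py <<'E'
from h import *
from scipy.optimize import least_squares
t=imaging.snapshot("top");s=imaging.snapshot("side")
for c,n in((t,"t"),(s,"s")): print(n,"cam",ray(c,320,200)[0].round(3))
def px(L,k,u0,v0): return (np.array(L,float)+.5)/k-.5+[u0,v0]
def rz(a): return np.array([[np.cos(a),-np.sin(a),0],[np.sin(a),np.cos(a),0],[0,0,1]])
def fit(pts,x0,name):
    # pts list of (cam, local pts, pix)
    def res(p,sel): return np.concatenate([(proj(c,P@rz(p[2]).T+[p[0],p[1],0])-q).ravel() for c,P,q in sel])
    for nm,sel in(("both",pts),)+(tuple((["top","side"][i],[x]) for i,x in enumerate(pts))):
        r=least_squares(res,x0,args=(sel,)); print(name,nm,r.x.round(4),"rms px",np.sqrt(np.mean(r.fun**2)).round(2))
a=.22;U=np.array([np.cos(a),0,np.sin(a)]);N=np.array([-np.sin(a),0,np.cos(a)]);S=np.array([-.1,0,.03])
def top(sl,y): return S+U*sl+N*.08+np.array([0,y,0])
L=np.array([top(.138,.031),top(.138,-.031),top(0,.031),top(0,-.031)])
fit([(t,L,px([(343,228),(478,238),(317,527),(452,538)],5,230,140)),
     (s,L[[3,1,0,2]][[0,1]].tolist() and np.array([L[3],L[1],L[0],L[2]]),px([(90,292),(367,262),(362,175),(100,208)],6,255,150))],[.5,-.05,-.07],"lane")
def box(x,y,z): return np.array([[x,y,z],[x,-y,z],[-x,-y,z],[-x,y,z]])/1000
# carton: for A guess yaw such that own y(62) about along world x
B=box(23,31,84);Bb=box(23,31,4)
# order: for yaw~+pi/2: own x->world +y, own y->world -x
def ordered(P,yaw):pass
def fitbox(tp,sp,spb,x0,name):
    best=None
    # assign by nearest after initial guess
    def lp(c,P,q):
        W=proj(c,P@rz(x0[2]).T+[x0[0],x0[1],0]); 
        W=W-W.mean(0)+q.mean(0) if len(q)==len(W) else W
        return np.array([P[np.argmin(np.linalg.norm(W-k,axis=1))] for k in q])
    P1=lp(t,B,tp);P2=lp(s,B,sp)
    fit([(t,P1,tp),(s,P2,sp)],x0,name)
fitbox(px([(225,90),(328,97),(318,228),(220,220)],5,375,150),px([(375,80),(517,85),(515,180),(370,172)],6,255,260),None,[.55,-.32,1.52],"A")
fitbox(px([(172,372),(258,328),(312,445),(232,490)],5,375,150),px([(80,92),(207,37),(250,112),(130,165)],6,255,260),None,[.45,-.32,-1.15],"B")
B=box(65,65,28)
fitbox(px([(40,270),(252,232),(288,430),(75,470)],4,125,125),px([(72,78),(268,50),(320,180),(105,205)],6,265,120),None,[.5,.3,.17],"tray")
E
python3 fit.py
```

```text
t cam [ 0.441 -0.05   1.022]
s cam [ 0.478 -0.94   1.011]
lane both [ 0.5388 -0.0558 -0.1075] rms px 1.42
lane top [ 0.5391 -0.0589 -0.1093] rms px 0.15
lane side [ 0.5385 -0.0453 -0.1003] rms px 0.45
A both [ 0.5689 -0.3445  1.458 ] rms px 0.47
A top [ 0.5689 -0.3451  1.4634] rms px 0.55
A side [ 0.569  -0.3434  1.4504] rms px 0.17
B both [ 0.4501 -0.3234 -1.1395] rms px 0.68
B top [ 0.4492 -0.3244 -1.1458] rms px 0.36
B side [ 0.4511 -0.3218 -1.13  ] rms px 0.62
tray both [0.5137 0.3036 0.1705] rms px 0.66
tray top [0.5141 0.3029 0.1744] rms px 0.65
tray side [0.5129 0.3075 0.1582] rms px 0.33
```

The top and side fits for the lane differ by 14 mm in y. The likely cause is the foot standing on the 10 mm plate, so I'll fit z as well.

```bash
cat >> fit.py <<'E'
print('---')
q1=px([(343,228),(478,238),(317,527),(452,538)],5,230,140);q2=px([(90,292),(367,262),(362,175),(100,208)],6,255,150)
L2=L[[3,1,0,2]]
f=lambda p:np.concatenate([(proj(c,P@rz(p[2]).T+[p[0],p[1],p[3]])-q).ravel() for c,P,q in((t,L,q1),(s,L2,q2))])
r=least_squares(f,[.54,-.05,-.1,0.0]);print(r.x.round(4),r.fun.round(2))
p=r.x.copy()
p[3]=.01
f3=lambda x:f([x[0],x[1],x[2],.01])
r=least_squares(f3,p[:3]);p=np.r_[r.x,.01];print(p.round(4),np.sqrt(np.mean(r.fun**2)))
R=rz(p[2]);T=np.array([p[0],p[1],p[3]])
w=lambda P:(R@P+T).round(4)
print("stop",w(S),"rear",w(S+U*.205),"U",(R@U).round(4),"N",(R@N).round(4))
for i in range(4): print(i,"center",w(S+U*(.023+.046*i)+N*.04),"topcentre",w(S+U*(.023+.046*i)+N*.08))
for c,n in((t,"top"),(s,"side")):
    im=c["pixels"][:,:,::-1].copy();k=5
    im=cv2.resize(im,None,fx=k,fy=k,interpolation=cv2.INTER_CUBIC)
    def ln(A,B,col):
        q=proj(c,np.array([R@A+T,R@B+T]));q=((q+.5)*k).astype(int);cv2.line(im,tuple(q[0]),tuple(q[1]),col,1)
    for i in range(4):
        ln(top(.046*i,.031),top(.046*i,-.031),(0,255,0))
    for y in(.034,-.034):
        ln(S+[0,y,0],S+U*.205+[0,y,0],(255,0,0)); ln(S+N*.016+[0,y,0],S+N*.016+U*.205+[0,y,0],(0,0,255))
    ln(S+U*.205+[0,.034,0],S+U*.205+[0,-.034,0],(255,255,0))
    ln(S+[0,.034,0],S+[0,-.034,0],(255,255,0))
    cv2.imwrite(f"pics/ov_{n}.png",im[140*5:255*5,280*5:345*5] if n=="top" else im[150*5:240*5,255*5:360*5])
E
python3 fit.py|sed -n '/---/,$p'
```

```text
---
[ 0.5384 -0.0586 -0.1078  0.0124] [-0.53 -0.52  0.29 -0.17 -0.18  0.37  0.17  0.4  -0.62  0.7  -0.4   0.07
  1.17 -0.31 -0.01 -0.1 ]
[ 0.5385 -0.0581 -0.1077  0.01  ] 0.5390671331828205
stop [ 0.439  -0.0473  0.04  ] rear [ 0.6379 -0.0688  0.0847] U [ 0.9702 -0.1049  0.2182] N [-0.217   0.0235  0.9759]
0 center [ 0.4527 -0.0488  0.0841] topcentre [ 0.444  -0.0478  0.1231]
1 center [ 0.4973 -0.0536  0.0941] topcentre [ 0.4886 -0.0527  0.1331]
2 center [ 0.5419 -0.0584  0.1041] topcentre [ 0.5333 -0.0575  0.1432]
3 center [ 0.5866 -0.0633  0.1142] topcentre [ 0.5779 -0.0623  0.1532]
```

View pics/ov_top.png

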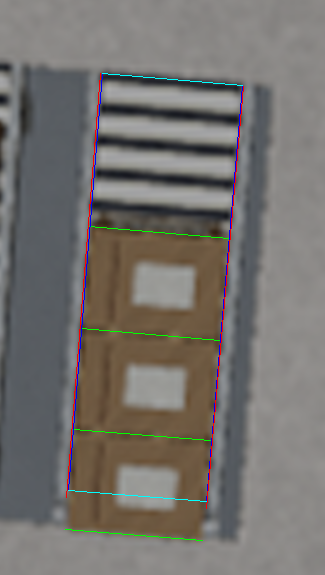

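View pics/ov_side.png

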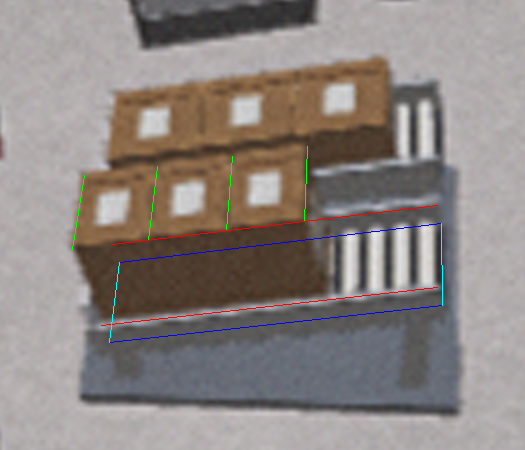

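The lane fit with the 10 mm plate agrees in both views (0.5 px). The meant parts are unambiguous. The oldest carton is the front one in the right-hand tall lane, at top (309,237), by the stop nearest the robot. The new ones are the brown boxes on the mat, not the pink one. I'll check the bystander clearances and the model of the mat boxes, then move.

```bash
cat >> h.py <<'E'
def psi():
    from scipy.spatial.transform import Rotation as Ro
    st=telemetry.state();y=Ro.from_quat(st["orientation"]).as_matrix()[:,1];return np.arctan2(y[1],y[0])
def rep():
    st=telemetry.state();print("t",round(st["time_s"],2),"tcp",(st["eef_pos"]*1000).round(1),"psi",psi().round(4),"F",st["force"].round(1),"w",round(st["width"]*1000,1),"q",st["q"].round(2))
E
python3 - <<'E'
from h import *
rep()
t=snap("top")
for n,u,v,z in(("bottlefoot",176,163,0.01),("tipbox near-l",414,153,.0),("tipbox near r",453,151,.0),("tipbox top nl",413,153,.056),("top nr",453,149,.056),("jar top",307,92,.1),("pink l",491,190,.08),("pink tl",477,190,.08)): print(n,atz(t,u,v,z).round(3))
E
```

```text
t 0.45 tcp [186.4 517.4 232.6] psi 1.225 F [ 0.  -0.1  0.7] w 92.9 q [ 1.14  0.35  1.65 -0.    1.14 -0.08]
bottlefoot [0.641 0.285 0.01 ]
tipbox near-l [ 0.657 -0.335  0.   ]
tipbox near r [ 0.66 -0.44  0.  ]
tipbox top nl [ 0.645 -0.317  0.056]
top nr [ 0.653 -0.419  0.056]
jar top [ 0.79  -0.056  0.1  ]
pink l [ 0.545 -0.497  0.08 ]
pink tl [ 0.546 -0.462  0.08 ]
```

Request:
step_arm(delta_pos=[[263, -565, 0], [263, -565, 0], [263, -565, 0], [263, -565, 0], [263, -565, 0], [263, -565, 0], [263, -565, 0], [263, -565, 0]], twist=[0.238, 0.238, 0.238, 0.238, 0.238, 0.238, 0.238, 0.238], grip=[100, 100, 100, 100, 100, 100, 100, 100])

```text
time_s: 1.5
eef_pos: [0.3974, 0.0634, 0.233]
orientation: [0.054, 0.999, 0.0, 0.001]
force: [0.9, 0.8, 0.5]
width: 0.093
```

Request:
step_arm(delta_pos=[[52, -112, 0], [52, -112, 0], [52, -112, 0], [52, -112, 0], [52, -112, 0]], twist=[0, 0, 0, 0, 0], grip=[88, 88, 88, 88, 88])

```text
time_s: 2.12
eef_pos: [0.4491, -0.0475, 0.233]
orientation: [0.053, 0.999, 0.0, 0.0]
force: [-0.8, 0.5, -0.3]
width: 0.0815
```

```bash
python3 - <<'E'
from h import *
rep(); s=snap("wrist","1"); t=snap("side","1");crop(t,230,100,370,240,4,"pics/side1c.png")
E
```

```text
t 2.12 tcp [449.1 -47.5 233. ] psi 1.4644 F [-0.8  0.5 -0.3] w 81.5 q [-0.21  0.17  1.89  0.    1.08 -1.67]
```

View pics/wrist_1.png

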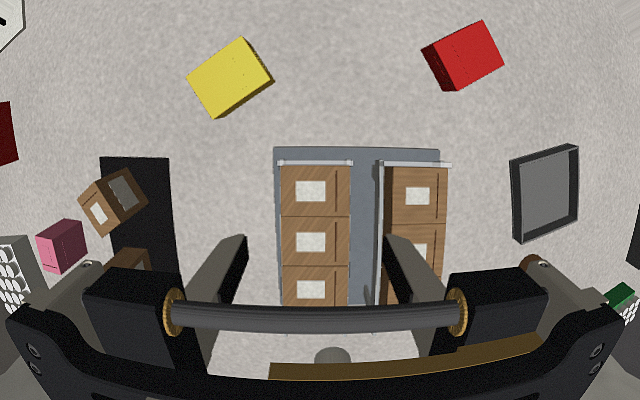

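View pics/side1c.png

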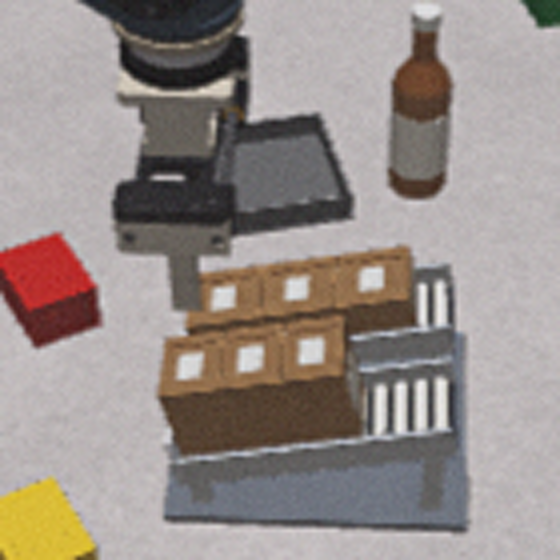

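The wrist view shows the oldest carton at (310,191), right behind the clear stop at (315,162). I'll cross-check its position with the fisheye.

```bash
cat >> h.py <<'E'
def wray(s,u,v,z):
    M=s["world_to_cam"];R=M[:3,:3];o=-R.T@M[:3,3]
    a=np.array([u-s["cx"],v-s["cy"]]);r=np.hypot(*a);th=r/s["fx"]
    d=R.T@np.array([np.sin(th)*a[0]/r,-np.sin(th)*a[1]/r,-np.cos(th)]);return o+d*(z-o[2])/d[2]
E
python3 - <<'E'
from h import *
s=snap("wrist");crop(s,250,140,390,310,4,"pics/w1c.png")
for u,v,z in((281,166,.118),(350,165,.118),(310,191,.123),(311,241,.133)): print(wray(s,u,v,z).round(4))
E
```

```text
[ 0.4177 -0.0736  0.118 ]
[ 0.4233 -0.0126  0.118 ]
[ 0.442  -0.0503  0.123 ]
[ 0.486  -0.0542  0.133 ]
```

View pics/w1c.png

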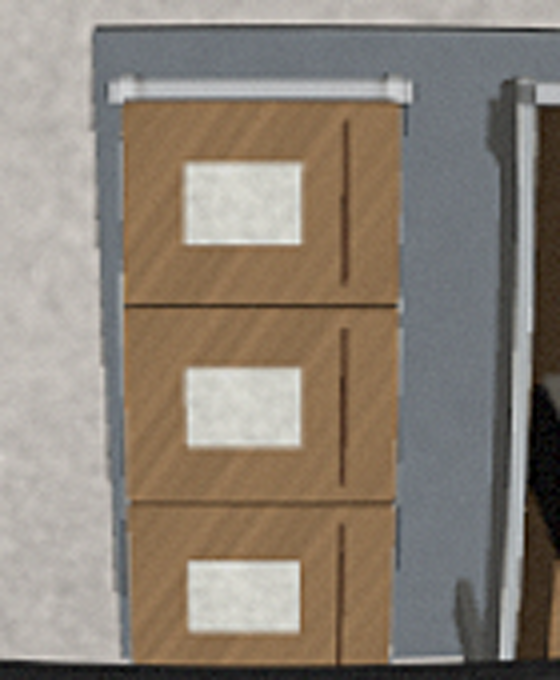

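Agrees to about 2 mm. Descending.

Request:
step_arm(delta_pos=[[0, 0, -50], [0, 0, -90], [0, 0, -120], [0, 0, -139], [0, 0, -139], [0, 0, -139]], twist=[0, 0, 0, 0, 0, 0], grip=[88, 88, 88, 88, 88, 88])

```text
time_s: 3.02
eef_pos: [0.4497, -0.0475, 0.0949]
orientation: [0.053, 0.999, -0.0, 0.001]
force: [0.7, 0.2, -0.2]
width: 0.0818
```

Request:
step_arm(delta_pos=[[0, 0, 0], [0, 0, 0], [0, 0, 0], [0, 0, 0], [0, 0, 0]], twist=[0, 0, 0, 0, 0], grip=[55, 55, 55, 55, 55], newtons=20)

```text
time_s: 3.65
eef_pos: [0.4499, -0.0475, 0.0954]
orientation: [0.053, 0.999, -0.0, 0.001]
force: [-1.8, 1.3, 7.6]
width: 0.0622
```

```bash
python3 - <<'E'
from h import *
rep(); s=snap("wrist","2"); t=snap("side","2");crop(t,230,100,370,240,4,"pics/side2c.png")
E
```

```text
t 3.65 tcp [449.9 -47.5  95.4] psi 1.4649 F [-1.8  1.3  7.6] w 62.2 q [-0.21  0.39  2.01  0.    0.74 -1.67]
```

View pics/wrist_2.png

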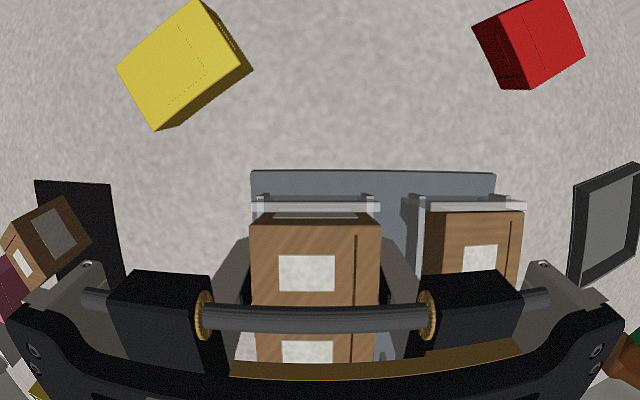

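View pics/side2c.png

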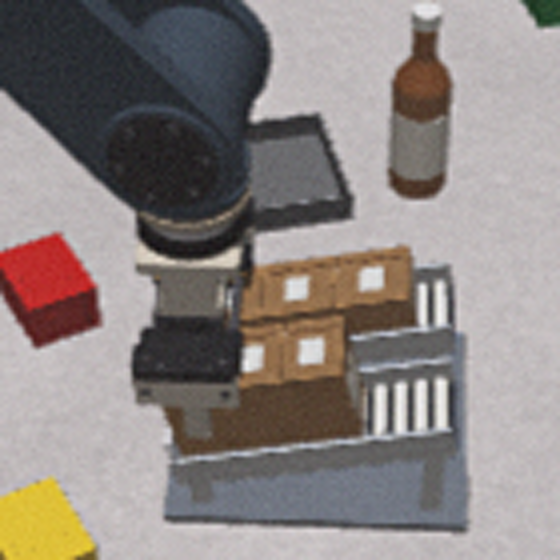

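The grip is on the front carton at 62 mm. Now I'll lift along the lane normal to clear the 38 mm stop, so the second carton isn't dragged.

Request:
step_arm(delta_pos=[[-2, 0, 9], [-4.5, 0.5, 20], [-7, 0.8, 32], [-9.8, 1, 44], [-9.8, 1, 44], [-9.8, 1, 44]], twist=[0, 0, 0, 0, 0, 0], grip=[55, 55, 55, 55, 55, 55])

```text
time_s: 4.5
eef_pos: [0.4399, -0.0465, 0.1393]
orientation: [0.053, 0.999, -0.0, 0.001]
force: [-1.0, -0.7, -1.6]
width: 0.0621
```

```bash
python3 - <<'E'
from h import *
rep(); s=snap("wrist","3"); t=snap("side","3");crop(t,230,100,370,240,4,"pics/side3c.png")
E
```

```text
t 4.5 tcp [439.9 -46.5 139.3] psi 1.4649 F [-1.  -0.7 -1.6] w 62.1 q [-0.21  0.29  2.01  0.    0.84 -1.68]
```

View pics/wrist_3.png

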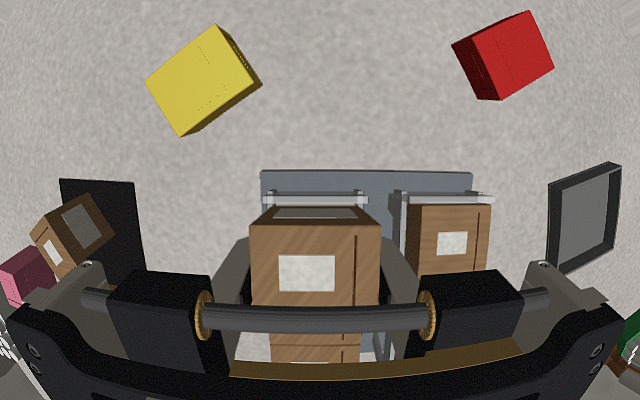

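View pics/side3c.png

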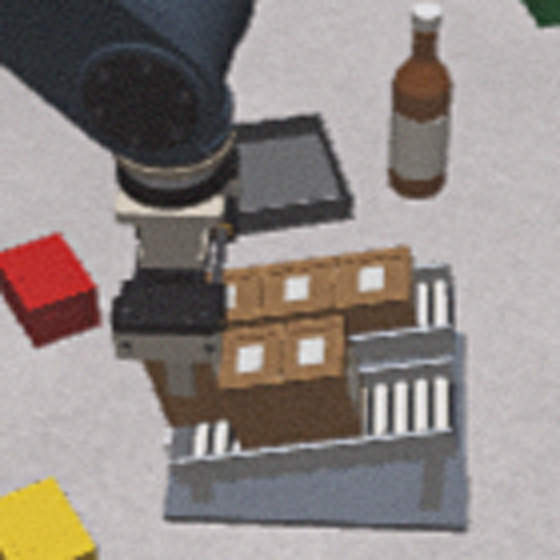

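Carton one is clear of the stop, and two and three rest against it. I'll move it forward down-slope slowly so it lets the others down gently to the stop.

Request:
step_arm(delta_pos=[[-5, 0.5, -1], [-11, 1, -2], [-17, 2, -3], [-23, 2.5, -4], [-29, 3, -5.5], [-35, 4, -7], [-41, 4.5, -8], [-47, 5, -9]], twist=[0, 0, 0, 0, 0, 0, 0, 0], grip=[55, 55, 55, 55, 55, 55, 55, 55])

```text
time_s: 5.6
eef_pos: [0.3926, -0.0415, 0.13]
orientation: [0.053, 0.999, 0.0, 0.001]
force: [0.4, 0.0, -1.9]
width: 0.062
```

Request:
step_arm(delta_pos=[[-4, 0.5, 0], [-8, 1, 0], [-12, 1, 0], [-16, 1, 0], [-16, 1, 0]], twist=[0, 0, 0, 0, 0], grip=[55, 55, 55, 55, 55])

```text
time_s: 6.22
eef_pos: [0.3764, -0.0405, 0.13]
orientation: [0.053, 0.999, 0.0, 0.001]
force: [-0.2, -0.6, -1.9]
width: 0.0619
```

```bash
python3 - <<'E'
from h import *
rep(); s=snap("wrist","4"); t=snap("side","4");crop(t,230,100,370,240,4,"pics/side4c.png")
E
```

```text
t 6.22 tcp [376.4 -40.5 130. ] psi 1.4648 F [-0.2 -0.6 -1.9] w 61.9 q [-0.23  0.2   2.17  0.    0.77 -1.7 ]
```

View pics/wrist_4.png

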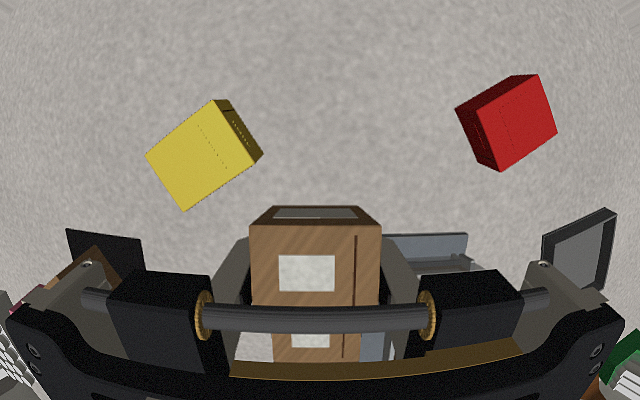

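View pics/side4c.png

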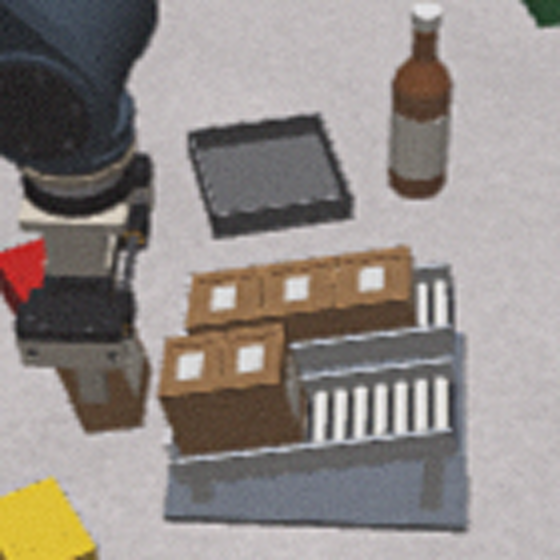

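The remaining two cartons closed up to the stop. Next, carry the oldest to the tray.

Request:
step_arm(delta_pos=[[0, 0, 50], [0, 0, 100], [30, 50, 110], [50, 105, 110], [70, 160, 110], [90, 215, 110], [105, 270, 110], [119, 325, 110]], twist=[0, 0, 0.1, 0.2, 0.28, 0.28, 0.28, 0.28], grip=[55, 55, 55, 55, 55, 55, 55, 55])

```text
time_s: 7.32
eef_pos: [0.496, 0.2865, 0.2398]
orientation: [-0.087, 0.996, 0.0, 0.001]
force: [0.2, -0.6, -1.4]
width: 0.0618
```

Request:
step_arm(delta_pos=[[0, 19, 0], [0, 19, 0], [0, 19, 0]], twist=[0, 0, 0], grip=[55, 55, 55])

```text
time_s: 7.7
eef_pos: [0.4959, 0.3044, 0.2397]
orientation: [-0.087, 0.996, -0.0, 0.001]
force: [-0.1, -0.8, -2.1]
width: 0.0619
```

```bash
python3 - <<'E'
from h import *
rep(); t=snap("side","5");crop(t,230,60,370,200,4,"pics/side5c.png")
t=snap("wrist","5")
E
```

```text
t 7.7 tcp [495.9 304.4 239.7] psi 1.7444 F [-0.1 -0.8 -2.1] w 61.9 q [ 0.47  0.4   1.56 -0.    1.18 -1.27]
```

View pics/side5c.png

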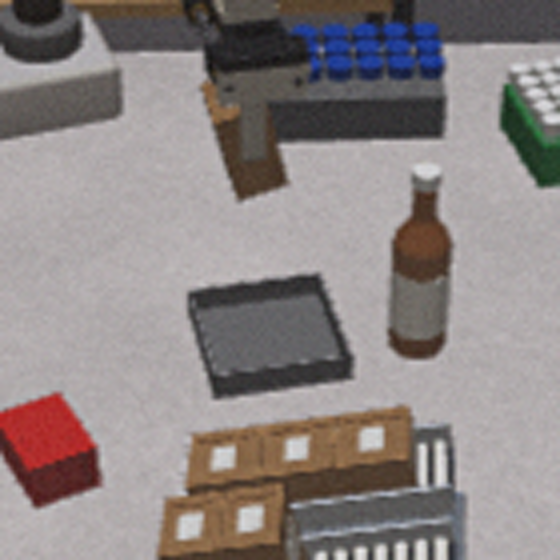

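View pics/wrist_5.png

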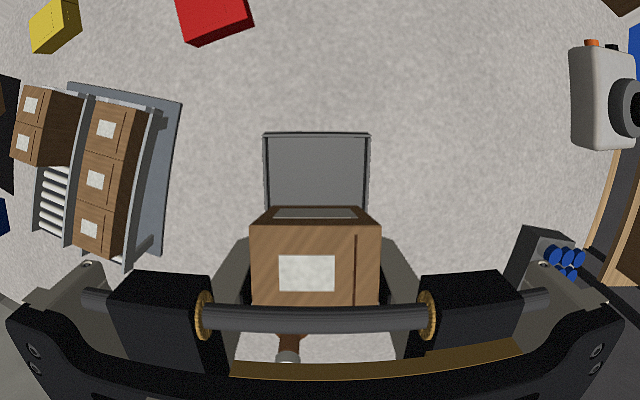

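Request:
step_arm(delta_pos=[[0, 0, -50], [0, 0, -100], [0, 0, -140], [0, 0, -160], [0, 0, -172], [0, 0, -172], [0, 0, -172]], twist=[0, 0, 0, 0, 0, 0, 0], grip=[55, 55, 55, 55, 55, 55, 55])

```text
time_s: 8.68
eef_pos: [0.4967, 0.3044, 0.0691]
orientation: [-0.086, 0.996, 0.0, 0.002]
force: [0.4, -0.5, -1.9]
width: 0.062
```

Request:
step_arm(delta_pos=[[0, 0, -2], [0, 0, -4], [0, 0, -6], [0, 0, -8], [0, 0, -8]], twist=[0, 0, 0, 0, 0], grip=[55, 55, 55, 55, 55], newtons=10)

```text
time_s: 9.3
eef_pos: [0.4966, 0.3044, 0.0608]
orientation: [-0.086, 0.996, 0.0, 0.002]
force: [-0.2, 0.1, -1.7]
width: 0.062
```

Not in contact yet. I'll lower it in 1 mm steps.

Request:
step_arm(delta_pos=[[0, 0, -1], [0, 0, -2], [0, 0, -3], [0, 0, -3]], twist=[0, 0, 0, 0], grip=[55, 55, 55, 55])

```text
time_s: 9.8
eef_pos: [0.4973, 0.3045, 0.0585]
orientation: [-0.086, 0.996, 0.0, 0.003]
force: [2.0, -0.3, 4.2]
width: 0.0617
```

Contact: Fz has gone from -1.7 to +4.2. Next I pivot the carton upright about its lower edge, with a shift back of about 13 mm and a 4 mm drop.

Request:
step_arm(delta_pos=[[3, 0.5, -1], [6, 1, -2], [9, 1.5, -3], [12.5, 2, -4], [12.5, 2, -4]], twist=[0, 0, 0, 0, 0], grip=[55, 55, 55, 55, 55])

```text
time_s: 10.42
eef_pos: [0.5099, 0.3065, 0.0541]
orientation: [-0.086, 0.996, 0.0, 0.003]
force: [1.0, -0.4, -2.1]
width: 0.0618
```

```bash
python3 - <<'E'
from h import *
rep(); t=snap("side","6");crop(t,250,90,350,170,6,"pics/side6c.png")
t=snap("wrist","6")
E
```

```text
t 10.43 tcp [509.9 306.5  54.1] psi 1.7435 F [ 1.  -0.4 -2.1] w 61.8 q [ 0.46  0.66  1.66 -0.    0.82 -1.28]
```

View pics/side6c.png

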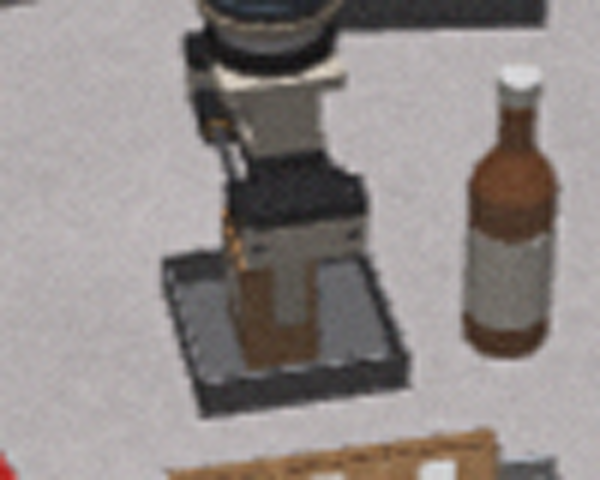

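View pics/wrist_6.png

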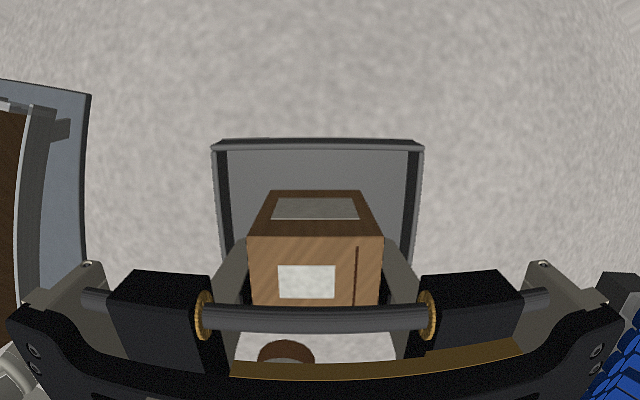

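The carton has rotated, since more of its front face shows. I'll press lightly to find out whether it is flat.

Request:
step_arm(delta_pos=[[0, 0, -1], [0, 0, -2], [0, 0, -2]], twist=[0, 0, 0], grip=[55, 55, 55])

```text
time_s: 10.9
eef_pos: [0.5101, 0.3066, 0.0526]
orientation: [-0.086, 0.996, 0.001, 0.003]
force: [1.7, 0.5, 5.1]
width: 0.0618
```

```bash
python3 - <<'E'
from h import *
rep(); t=snap("wrist","7")
M=t["world_to_cam"]
def wproj(s,P):
    c=M[:3,:3]@np.array(P)+M[:3,3]; th=np.arctan2(np.hypot(c[0],c[1]),-c[2]); r=np.hypot(c[0],c[1])
    return np.array([t["cx"]+t["fx"]*th*c[0]/r, t["cy"]-t["fy"]*th*c[1]/r]).round(1)
st=telemetry.state();p=st["eef_pos"];d=np.array([np.cos(.173),np.sin(.173),0]);l=np.array([-d[1],d[0],0])
for tilt in(0,.05,.1,.22):
    U=np.cos(tilt)*d+np.array([0,0,np.sin(tilt)]);N=-np.sin(tilt)*d+np.array([0,0,np.cos(tilt)])
    g=p+[0,0,.005]
    print(tilt,*[wproj(t,g+N*(.08-.0568)-U*.023+s*l*.031) for s in(1,-1)],*[wproj(t,g-N*.0568-U*.023+s*l*.031) for s in(1,-1)])
E
```

```text
t 10.9 tcp [510.1 306.6  52.6] psi 1.7437 F [1.7 0.5 5.1] w 61.8 q [ 0.46  0.66  1.66 -0.    0.82 -1.28]
0 [381.4 243.7] [245.3 243.8] [358.3 192. ] [269.1 192.1]
0.05 [381.1 240.4] [245.6 240.4] [357.9 195.5] [269.5 195.6]
0.1 [380.7 237.1] [245.9 237.2] [357.6 199. ] [269.9 199.1]
0.22 [379.8 229.7] [246.9 229.8] [356.8 207.8] [270.7 207.8]
```

View pics/wrist_7.png

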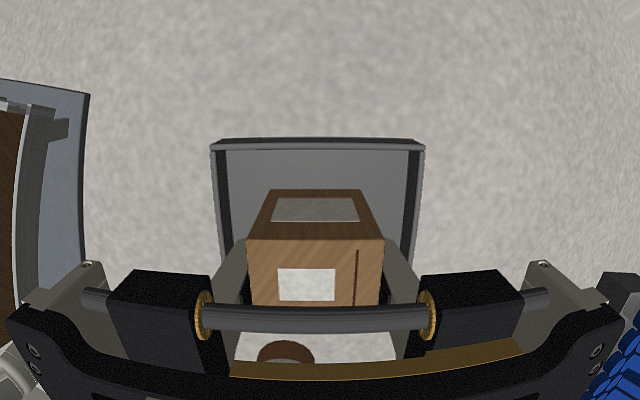

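The predicted tilt is about 0–0.05 rad now. One more gentle press, then release.

Request:
step_arm(delta_pos=[[1, 0, -1], [2, 0, -2], [2, 0, -2]], twist=[0, 0, 0], grip=[55, 55, 55], newtons=6)

```text
time_s: 11.32
eef_pos: [0.512, 0.3066, 0.0504]
orientation: [-0.086, 0.996, 0.001, 0.003]
force: [-0.7, 0.3, 1.3]
width: 0.0615
```

Request:
step_arm(delta_pos=[[0, 0, 0], [0, 0, 0], [0, 0, 0], [0, 0, 0]], twist=[0, 0, 0, 0], grip=[68, 75, 84, 84])

```text
time_s: 11.82
eef_pos: [0.512, 0.3066, 0.0503]
orientation: [-0.086, 0.996, 0.001, 0.003]
force: [-0.2, 0.2, -0.4]
width: 0.0774
```

```bash
python3 - <<'E'
from h import *
rep(); t=snap("wrist","8")
E
```

```text
t 11.82 tcp [512.  306.6  50.3] psi 1.7437 F [-0.2  0.2 -0.4] w 77.4 q [ 0.46  0.67  1.66 -0.    0.81 -1.28]
```

View pics/wrist_8.png

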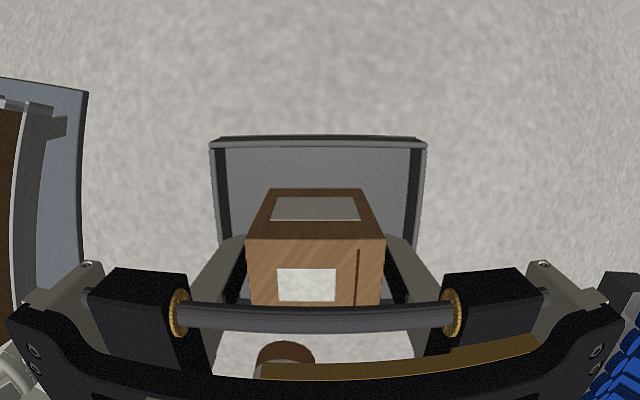

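The carton stands flat on release. I'll lift and head for the new carton A.

Request:
step_arm(delta_pos=[[0, 0, 40], [0, 0, 95], [0, 0, 150], [0, 0, 190], [5, -60, 190], [10, -120, 190], [15, -180, 190], [20, -240, 190]], twist=[0, 0, 0, 0, -0.17, -0.34, -0.51, -0.68], grip=[84, 84, 84, 84, 84, 84, 84, 84])

```text
time_s: 12.88
eef_pos: [0.5318, 0.0648, 0.2405]
orientation: [0.253, 0.967, -0.0, 0.003]
force: [1.2, -0.3, -0.5]
width: 0.0783
```

Request:
step_arm(delta_pos=[[37, -411, 0], [37, -411, 0], [37, -411, 0], [37, -411, 0], [37, -411, 0], [37, -411, 0], [37, -411, 0], [37, -411, 0]], twist=[-1.18, -1.18, -1.18, -1.18, -1.18, -1.18, -1.18, -1.18], grip=[84, 84, 84, 84, 84, 84, 84, 84])

```text
time_s: 13.88
eef_pos: [0.5683, -0.3487, 0.2398]
orientation: [0.75, 0.661, -0.002, 0.002]
force: [-0.1, -0.0, -0.5]
width: 0.0783
```

```bash
python3 - <<'E'
from h import *
rep(); t=snap("wrist","9"); s=snap("side");crop(s,250,100,350,240,4,"pics/side9c.png")
crop(snap("top"),125,125,345,255,3,"pics/top9c.png")
E
```

```text
t 13.88 tcp [ 568.3 -348.7  239.8] psi -0.1252 F [-0.1 -0.  -0.5] w 78.3 q [-0.62  0.56  1.31 -0.01  1.27 -0.49]
```

View pics/wrist_9.png

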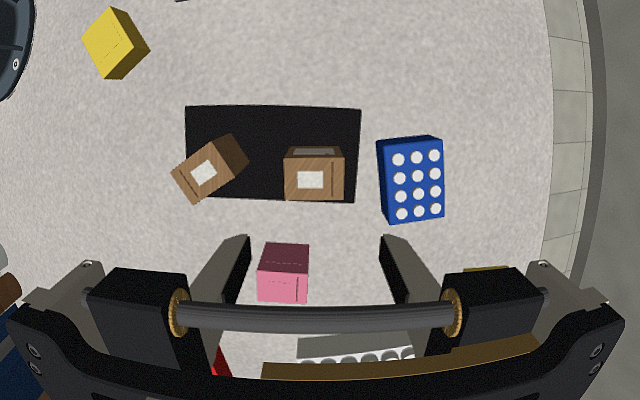

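View pics/side9c.png

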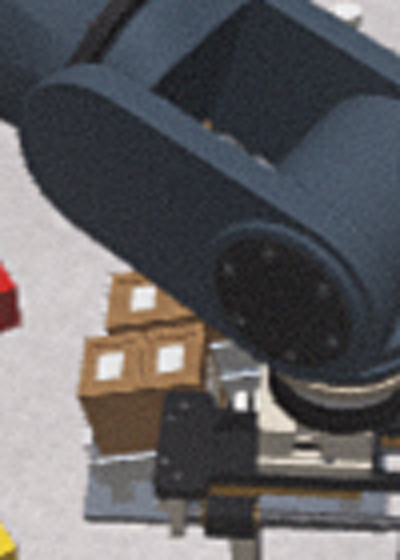

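View pics/top9c.png

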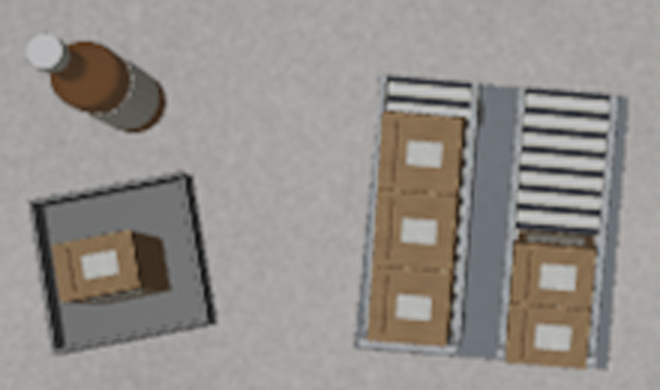

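The tray carton stands upright in the top view and both remaining cartons are at the stop. Next I measure A in the wrist fisheye view.

```bash
python3 - <<'E'
from h import *
s=snap("wrist");crop(s,160,120,360,220,4,"pics/w9c.png")
E
```

```text
(no output)
```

View pics/w9c.png

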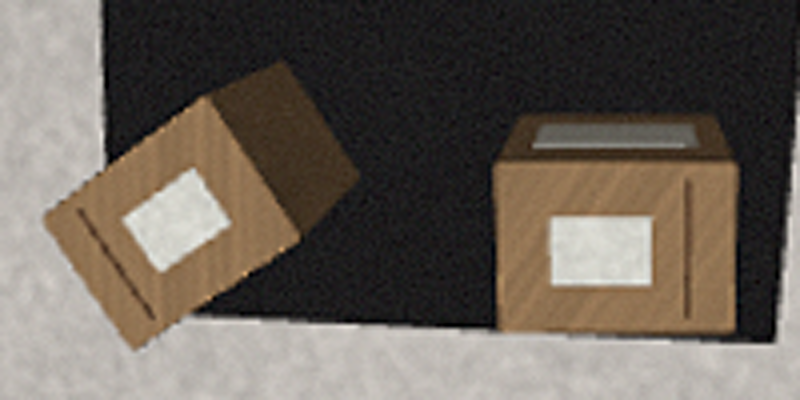

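```bash
python3 - <<'E'
from h import *
s=snap("wrist")
f=lambda L:np.array([wray(s,(u+.5)/4-.5+160,(v+.5)/4-.5+120,.084) for u,v in L])
A=f([(493,160),(738,162),(735,330),(498,330)])
B=f([(207,97),(300,240),(137,350),(44,217)])
for n,P in(("A",A),("B",B)):
    print(n,P.mean(0).round(4),[np.linalg.norm(P[i]-P[i-1]).round(4) for i in range(4)])
d=A[1]-A[0]+A[2]-A[3];print("A jaw dir",np.arctan2(d[1],d[0]))
d=B[1]-B[2]+B[0]-B[3];print("B jaw dir",np.arctan2(d[1],d[0]))
E
```

```text
A [ 0.568  -0.3418  0.084 ] [np.float64(0.0457), np.float64(0.0624), np.float64(0.0452), np.float64(0.0627)]
B [ 0.449  -0.3212  0.084 ] [np.float64(0.0605), np.float64(0.0452), np.float64(0.0596), np.float64(0.0457)]
A jaw dir -0.12503779738312037
B jaw dir 0.42643673619295414
```

Request:
step_arm(delta_pos=[[0, 5.5, -50], [0, 5.5, -100], [0, 5.5, -150], [0, 5.5, -175], [0, 5.5, -186], [0, 5.5, -186], [0, 5.5, -186]], twist=[0, 0, 0, 0, 0, 0, 0], grip=[84, 84, 84, 84, 84, 84, 84])

```text
time_s: 15.0
eef_pos: [0.5698, -0.3398, 0.0563]
orientation: [0.748, 0.664, -0.002, 0.003]
force: [-0.1, -0.1, 0.3]
width: 0.0785
```

Request:
step_arm(delta_pos=[[0, 0, 0], [0, 0, 0], [0, 0, 0], [0, 0, 0], [0, 0, 0]], twist=[0, 0, 0, 0, 0], grip=[55, 55, 55, 55, 55], newtons=20)

```text
time_s: 15.62
eef_pos: [0.57, -0.34, 0.057]
orientation: [0.748, 0.664, -0.002, 0.004]
force: [-1.5, 0.7, 6.0]
width: 0.0621
```

Request:
step_arm(delta_pos=[[0, 0, 20], [0, 0, 70], [0, 0, 130], [0, 0, 180], [0, 30, 195], [0, 70, 195], [-5, 110, 195], [-8, 150, 195]], twist=[0, 0, 0, 0.17, 0.34, 0.51, 0.68, 0.85], grip=[55, 55, 55, 55, 55, 55, 55, 55])

```text
time_s: 16.62
eef_pos: [0.5615, -0.1887, 0.2531]
orientation: [0.406, 0.914, 0.0, 0.005]
force: [0.7, 0.5, -2.0]
width: 0.0619
```

Request:
step_arm(delta_pos=[[-6, 130, 0], [-6, 130, 0], [-6, 130, 0], [-6, 130, 0], [-6, 130, 0], [-6, 130, 0]], twist=[0.17, 0.34, 0.51, 0.735, 0.735, 0.735], grip=[55, 55, 55, 55, 55, 55])

```text
time_s: 17.38
eef_pos: [0.5554, -0.0586, 0.2539]
orientation: [0.05, 0.999, 0.002, 0.005]
force: [0.0, 0.2, -1.6]
width: 0.062
```

```bash
python3 - <<'E'
from h import *
rep(); t=snap("wrist","10"); s=snap("side");crop(s,230,100,370,240,4,"pics/side10c.png")
E
```

```text
t 17.38 tcp [555.4 -58.6 253.9] psi 1.4703 F [ 0.   0.2 -1.6] w 62.0 q [-0.19  0.34  1.61  0.    1.18 -1.66]
```

View pics/wrist_10.png

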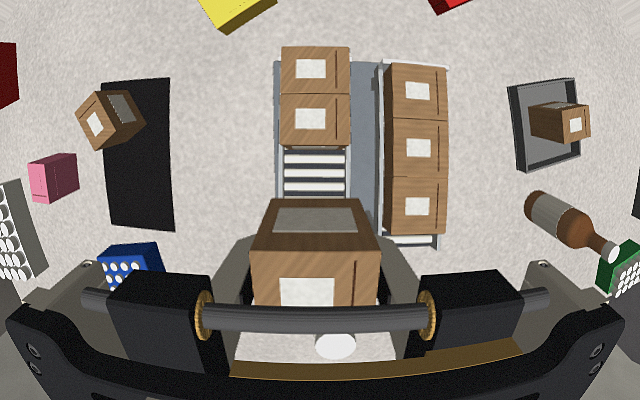

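View pics/side10c.png

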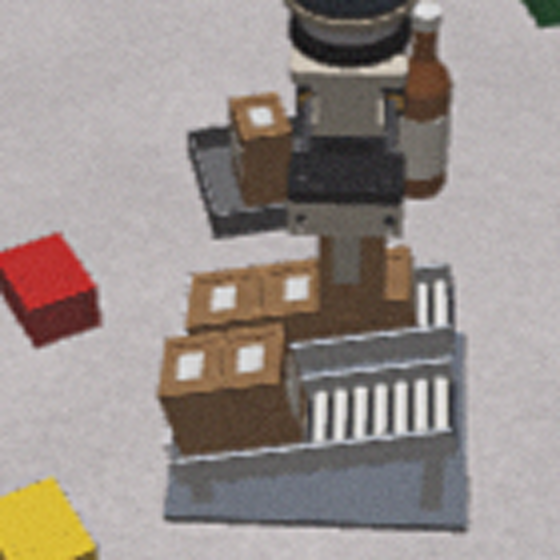

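```bash
python3 - <<'E'
from h import *
s=snap("wrist");crop(s,265,130,365,220,7,"pics/w10c.png")
E
```

```text
(no output)
```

View pics/w10c.png

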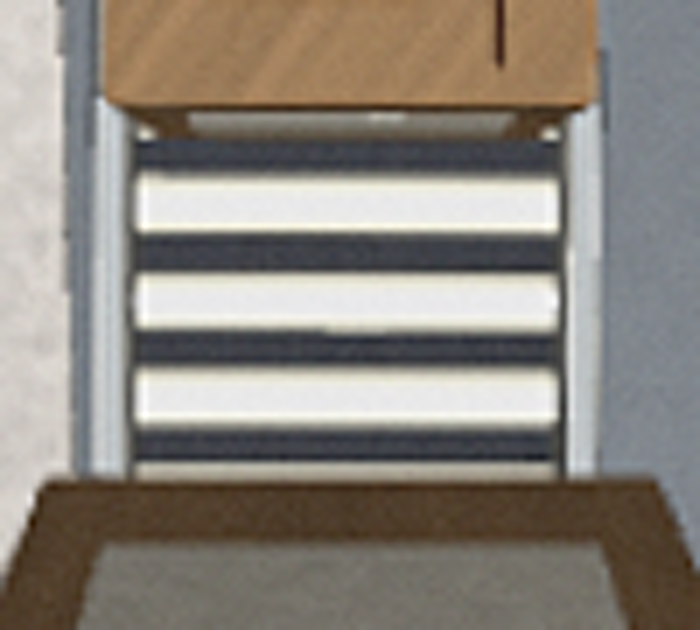

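```bash
python3 - <<'E'
from h import *
s=snap("wrist")
st=telemetry.state()["eef_pos"]
for V in(150,300,460):
    L=90 if V>200 else 93
    z=.075
    for it in range(6):
        P=[wray(s,(u+.5)/7-.5+265,(V+.5)/7-.5+130,z) for u in(L,602)]
        m=(P[0]+P[1])/2; z=.04+.2236*((m[0]-.439)/.994)+.016
    print(m.round(4),"sep",np.linalg.norm(P[1]-P[0]).round(4),"model y",(-.0473-.1081*(m[0]-.439)).round(4))
P=[wray(s,(u+.5)/7-.5+265,(482.5)/7-.5+130,st[2]+.005-.058) for u in(40,658)]
print("carton front edge mid",((P[0]+P[1])/2).round(4),np.linalg.norm(P[1]-P[0]),"tcp",st)
E
```

```text
[ 0.525  -0.0548  0.0753] sep 0.0788 model y -0.0566
[ 0.5476 -0.0574  0.0804] sep 0.0793 model y -0.059
[ 0.5717 -0.0599  0.0859] sep 0.0797 model y -0.0616
carton front edge mid [ 0.5375 -0.0562  0.2003] 0.0621661750901751 tcp [ 0.5554342  -0.05871278  0.25332716]
```

The carton is centred over the rails to within 1 mm (wrist view). Lowering to just above the rollers.

Request:
step_arm(delta_pos=[[0, 0, -45], [0, 0, -85], [0, 0, -110], [0, 0, -122], [0, 0, -122], [0, 0, -122]], twist=[0, -0.005, -0.005, -0.005, -0.005, -0.005], grip=[55, 55, 55, 55, 55, 55], newtons=12)

```text
time_s: 18.32
eef_pos: [0.5561, -0.0588, 0.1325]
orientation: [0.053, 0.999, 0.001, 0.005]
force: [-0.5, 0.3, -1.9]
width: 0.0618
```

Request:
step_arm(delta_pos=[[0, 0, -2], [0, 0, -4], [0, 0, -5], [0, 0, -5]], twist=[0, 0, 0, 0], grip=[55, 55, 55, 55])

```text
time_s: 18.82
eef_pos: [0.556, -0.0588, 0.1274]
orientation: [0.053, 0.999, 0.001, 0.005]
force: [-0.6, 0.6, -2.9]
width: 0.062
```

Request:
step_arm(delta_pos=[[0, 0, -1], [0, 0, -2], [0, 0, -3], [0, 0, -4], [0, 0, -4]], twist=[0, 0, 0, 0, 0], grip=[55, 55, 55, 55, 55])

```text
time_s: 19.45
eef_pos: [0.5563, -0.0589, 0.124]
orientation: [0.053, 0.999, 0.001, 0.005]
force: [-1.5, -0.1, 5.1]
width: 0.0617
```

```bash
python3 - <<'E'
from h import *
rep(); t=snap("wrist","11"); s=snap("side");crop(s,230,100,370,240,4,"pics/side11c.png")
E
```

```text
t 19.45 tcp [556.3 -58.9 124. ] psi 1.4648 F [-1.5 -0.1  5.1] w 61.7 q [-0.19  0.5   1.73  0.01  0.9  -1.66]
```

View pics/wrist_11.png

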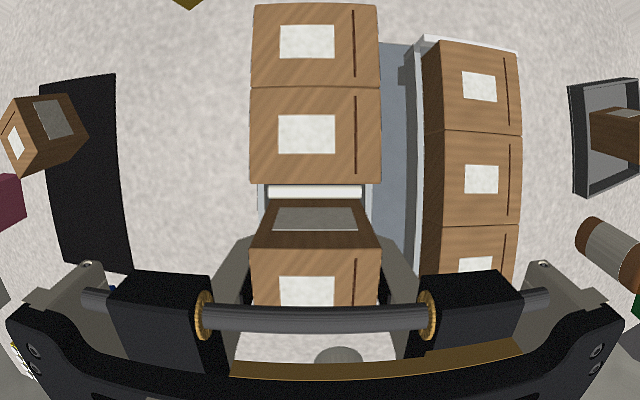

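View pics/side11c.png

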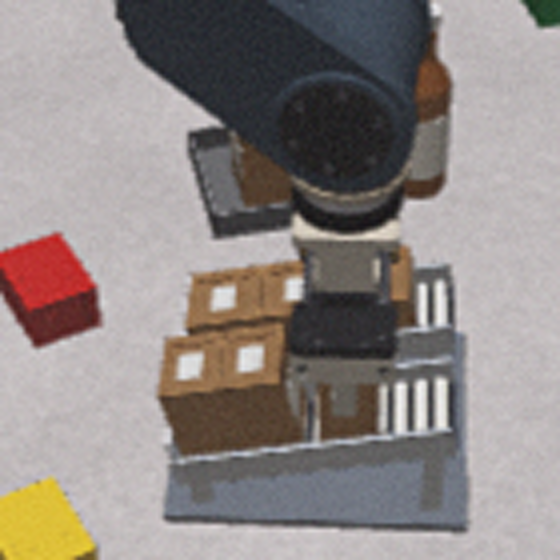

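Rear edge is in contact (+7 N). Pressing down so the carton tilts onto the slope.

Request:
step_arm(delta_pos=[[0, 0, -1.5], [0, 0, -3], [0, 0, -4.5], [0, 0, -4.5]], twist=[0, 0, 0, 0], grip=[55, 55, 55, 55], newtons=8)

```text
time_s: 20.05
eef_pos: [0.5561, -0.0589, 0.1191]
orientation: [0.053, 0.999, 0.001, 0.005]
force: [-0.5, 0.4, -0.8]
width: 0.062
```

```bash
python3 - <<'E'
from h import *
rep(); t=snap("wrist","12"); s=snap("side");crop(s,230,100,370,240,4,"pics/side12c.png")
E
```

```text
t 20.05 tcp [556.1 -58.9 119.1] psi 1.4647 F [-0.5  0.4 -0.8] w 62.0 q [-0.19  0.5   1.73  0.01  0.89 -1.66]
```

View pics/wrist_12.png

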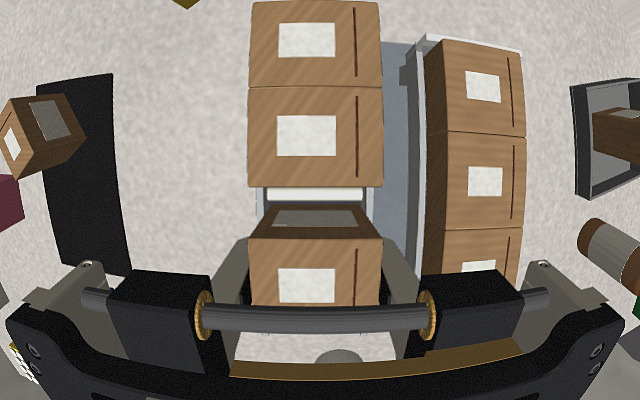

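View pics/side12c.png

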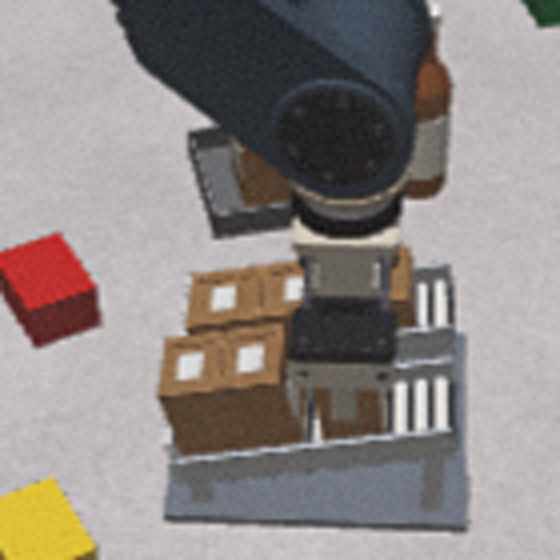

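Request:
step_arm(delta_pos=[[0, 0, -1.5], [0, 0, -3], [0, 0, -3]], twist=[0, 0, 0], grip=[55, 55, 55])

```text
time_s: 20.52
eef_pos: [0.5562, -0.0589, 0.116]
orientation: [0.053, 0.999, 0.001, 0.005]
force: [-0.3, -0.0, 0.6]
width: 0.0621
```

```bash
python3 - <<'E'
from h import *
rep(); t=snap("wrist","13")
E
```

```text
t 20.52 tcp [556.2 -58.9 116. ] psi 1.4648 F [-0.3 -0.   0.6] w 62.1 q [-0.19  0.51  1.73  0.01  0.89 -1.66]
```

View pics/wrist_13.png

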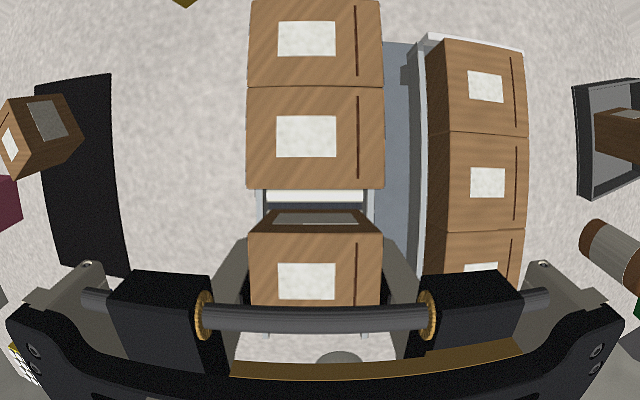

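Request:
step_arm(delta_pos=[[0, 0, -1.5], [0, 0, -3], [0, 0, -3]], twist=[0, 0, 0], grip=[55, 55, 55])

```text
time_s: 20.95
eef_pos: [0.5563, -0.0589, 0.1132]
orientation: [0.053, 0.999, 0.001, 0.006]
force: [-0.4, -0.4, 3.3]
width: 0.0621
```

```bash
python3 - <<'E'
from h import *
rep(); t=snap("wrist","14"); s=snap("side");crop(s,255,150,345,225,8,"pics/side14c.png")
E
```

```text
t 20.95 tcp [556.3 -58.9 113.2] psi 1.4648 F [-0.4 -0.4  3.3] w 62.1 q [-0.19  0.51  1.74  0.01  0.88 -1.66]
```

View pics/wrist_14.png

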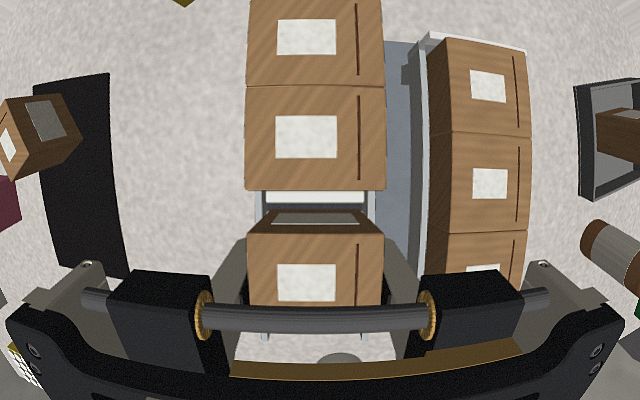

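View pics/side14c.png

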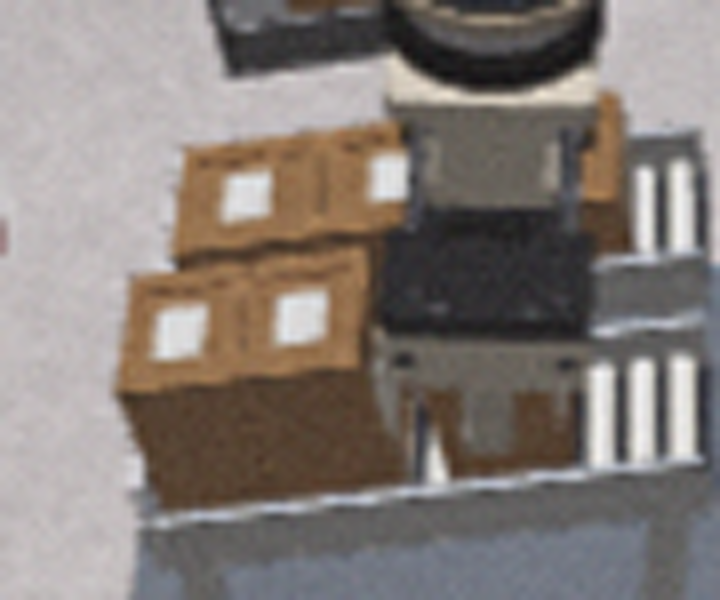

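```bash
python3 - <<'E'
from h import *
s=snap("wrist")
a=wray(s,315,189.5,.138); b=wray(s,315,233,.142); print(a,b,(b-a)[0]/np.cos(.108)/np.cos(.22))
c=wray(s,315,86.5,.128);print((a-c)[0]/np.cos(.108)/np.cos(.22))
E
```

```text
[ 0.50856811 -0.05314519  0.138     ] [ 0.52715024 -0.05514274  0.142     ] 0.019152654786229482
0.04496926803741909
```

The carton lies on the slope with a gap of about 19 mm. Guide it down the lane 17 mm, then open.

Request:
step_arm(delta_pos=[[-3, 0.3, -0.5], [-6.5, 0.7, -1.4], [-10, 1, -2.2], [-13.5, 1.4, -3], [-16.5, 1.8, -3.7], [-16.5, 1.8, -3.7]], twist=[0, 0, 0, 0, 0, 0], grip=[55, 55, 55, 55, 55, 55])

```text
time_s: 21.85
eef_pos: [0.5394, -0.0571, 0.1094]
orientation: [0.053, 0.999, 0.001, 0.005]
force: [-0.8, -0.3, 2.0]
width: 0.0623
```

```bash
python3 - <<'E'
from h import *
rep(); t=snap("wrist","15")
E
```

```text
t 21.85 tcp [539.4 -57.1 109.4] psi 1.4647 F [-0.8 -0.3  2. ] w 62.3 q [-0.19  0.49  1.78  0.01  0.86 -1.66]
```

View pics/wrist_15.png

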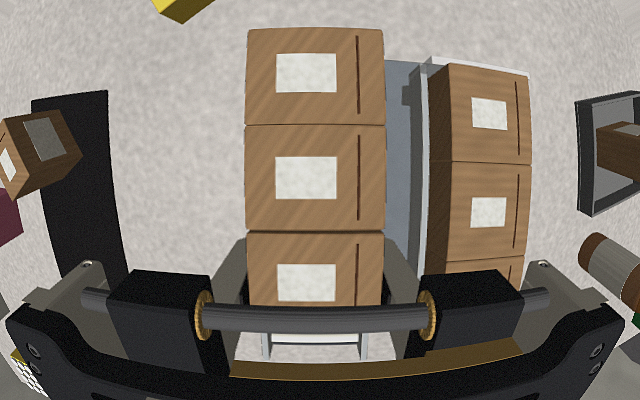

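Nearly touching and parallel (joint at v≈231). Opening.

Request:
step_arm(delta_pos=[[-1, 0, 0], [-1, 0, 0], [-1, 0, 0], [-1, 0, 0], [-1, 0, 0]], twist=[0, 0, 0, 0, 0], grip=[68, 74, 84, 84, 84])

```text
time_s: 22.52
eef_pos: [0.5386, -0.0571, 0.1094]
orientation: [0.053, 0.999, 0.001, 0.005]
force: [0.2, -0.5, 0.9]
width: 0.0774
```

Request:
step_arm(delta_pos=[[0, 0, 30], [0, 0, 80], [0, 0, 130], [-20, -40, 130], [-40, -100, 130], [-60, -160, 130], [-75, -210, 130], [-90, -255, 130]], twist=[0, 0, 0, -0.17, -0.34, -0.51, -0.68, -0.85], grip=[84, 84, 84, 84, 84, 84, 84, 84])

```text
time_s: 23.52
eef_pos: [0.4477, -0.3139, 0.2395]
orientation: [0.463, 0.886, -0.001, 0.006]
force: [0.8, 0.0, -0.2]
width: 0.078
```

```bash
python3 - <<'E'
from h import *
rep(); crop(snap("top"),230,125,345,255,4,"pics/top16c.png")
E
```

```text
t 23.52 tcp [ 447.7 -313.9  239.5] psi 0.6085 F [ 0.8  0.  -0.2] w 78.0 q [-0.7   0.33  1.66  0.    1.14 -1.31]
```

View pics/top16c.png

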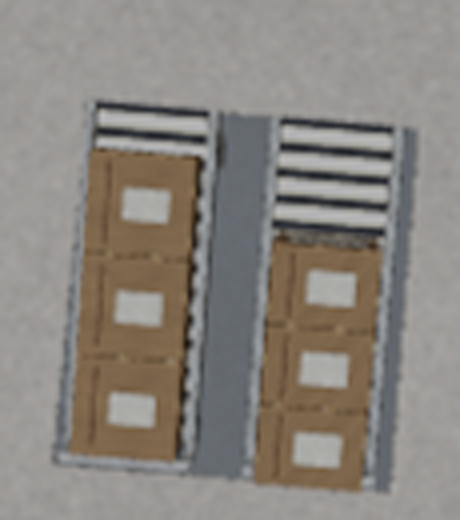

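Three are closed up in a row. Now B.

Request:
step_arm(delta_pos=[[2, -8, 0], [2, -8, -40], [2, -8, -90], [2, -8, -140], [2, -8, -175], [2, -8, -184], [2, -8, -184], [2, -8, -184]], twist=[-0.17, -0.18, -0.18, -0.18, -0.18, -0.18, -0.18, -0.18], grip=[84, 84, 84, 84, 84, 84, 84, 84])

```text
time_s: 24.58
eef_pos: [0.4491, -0.3265, 0.057]
orientation: [0.545, 0.838, -0.002, 0.007]
force: [-0.4, 0.2, -0.3]
width: 0.0784
```

Request:
step_arm(delta_pos=[[0, 0, 0], [0, 0, 0], [0, 0, 0], [0, 0, 0], [0, 0, 0]], twist=[0, 0, 0, 0, 0], grip=[55, 55, 55, 55, 55], newtons=20)

```text
time_s: 25.2
eef_pos: [0.4494, -0.3267, 0.0577]
orientation: [0.545, 0.839, -0.003, 0.007]
force: [-0.9, 1.6, 7.3]
width: 0.062
```

```bash
python3 - <<'E'
from h import *
rep(); t=snap("wrist","17")
E
```

```text
t 25.2 tcp [ 449.4 -326.7   57.7] psi 0.4185 F [-0.9  1.6  7.3] w 62.0 q [-0.71  0.59  1.77 -0.    0.76 -1.13]
```

View pics/wrist_17.png

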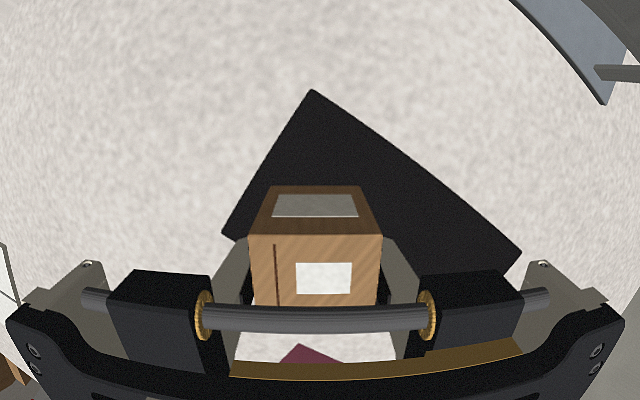

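Request:
step_arm(delta_pos=[[0, 0, 20], [0, 0, 70], [0, 0, 130], [20, 30, 180], [50, 75, 197], [85, 130, 197], [120, 185, 197], [150, 235, 197]], twist=[0, 0, 0, 0.17, 0.34, 0.51, 0.68, 0.85], grip=[55, 55, 55, 55, 55, 55, 55, 55])

```text
time_s: 26.25
eef_pos: [0.5994, -0.0909, 0.2545]
orientation: [0.148, 0.989, 0.001, 0.007]
force: [0.6, -0.6, -2.6]
width: 0.0621
```

Request:
step_arm(delta_pos=[[7, 27, 0], [7, 27, 0], [7, 27, 0], [7, 27, 0]], twist=[0.17, 0.197, 0.197, 0.197], grip=[55, 55, 55, 55])

```text
time_s: 26.75
eef_pos: [0.606, -0.065, 0.2545]
orientation: [0.051, 0.999, 0.001, 0.007]
force: [0.7, -0.2, -2.5]
width: 0.0622
```

```bash
python3 - <<'E'
from h import *
rep(); s=snap("wrist","18");crop(s,255,130,375,240,6,"pics/w18c.png")
E
```

```text
t 26.75 tcp [606.  -65.  254.5] psi 1.4679 F [ 0.7 -0.2 -2.5] w 62.2 q [-0.19  0.43  1.48  0.    1.22 -1.65]
```

View pics/wrist_18.png

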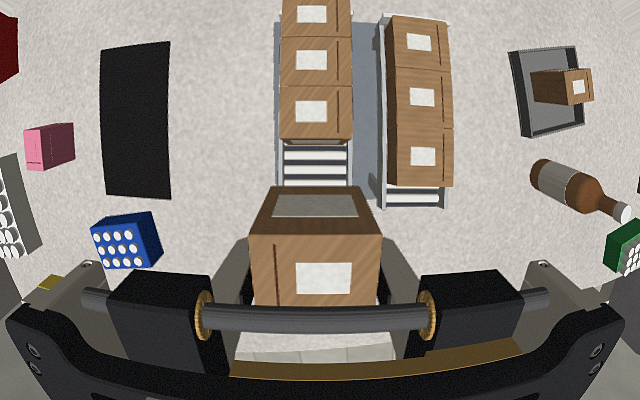

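View pics/w18c.png

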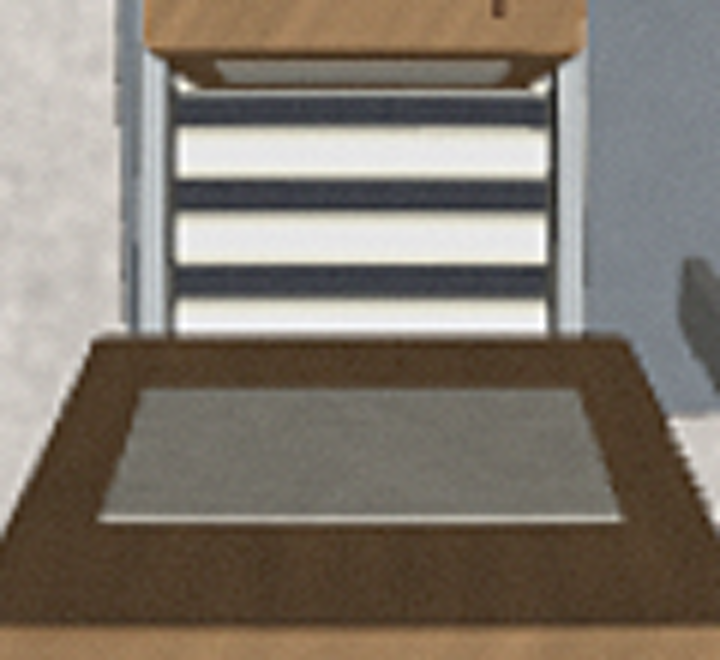

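```bash
python3 - <<'E'
from h import *
s=snap("wrist")
st=telemetry.state()["eef_pos"]
g=lambda u,v,z:wray(s,(u+.5)/6-.5+255,(v+.5)/6-.5+130,z)
for L,R,V in((143,586,80),(135,585,320)):
    z=.08
    for it in range(8):
        P=[g(L,V,z),g(R,V,z)];m=(P[0]+P[1])/2; z=.04+.2236*((m[0]-.439)/.994)+.016
    print(m.round(4),"sep",np.linalg.norm(P[1]-P[0]).round(4))
h=.0587
P=[g(u,338,st[2]+.005-h) for u in(95,632)]
print("front bottom edge",((P[0]+P[1])/2).round(4),np.linalg.norm(P[1]-P[0]).round(4),st.round(4))
P=[g(u,53,.1432+.005) for u in(147,583)];m=(P[0]+P[1])/2;print("carton2 rear top",m.round(4),np.linalg.norm(P[1]-P[0]).round(4),"bottom expected x",(m[0]+.08*.217).round(4))
E
```

```text
[ 0.5667 -0.0589  0.0847] sep 0.0775
[ 0.6075 -0.064   0.0939] sep 0.079
front bottom edge [ 0.5795 -0.061   0.2009] 0.0623 [ 0.6061 -0.0648  0.2546]
carton2 rear top [ 0.5536 -0.0578  0.1482] 0.061 bottom expected x 0.5709
```

Request:
step_arm(delta_pos=[[-2, 0.7, -40], [-2, 0.7, -75], [-2, 0.7, -100], [-2, 0.7, -112], [-2, 0.7, -113], [-2, 0.7, -113]], twist=[-0.003, -0.003, -0.003, -0.003, -0.003, -0.003], grip=[55, 55, 55, 55, 55, 55], newtons=12)

```text
time_s: 27.6
eef_pos: [0.6047, -0.0643, 0.1426]
orientation: [0.053, 0.999, 0.001, 0.008]
force: [-0.3, -0.6, -2.9]
width: 0.0617
```

Request:
step_arm(delta_pos=[[0, 0, -2], [0, 0, -4], [0, 0, -5], [0, 0, -6], [0, 0, -7], [0, 0, -7]], twist=[0, 0, 0, 0, 0, 0], grip=[55, 55, 55, 55, 55, 55])

```text
time_s: 28.35
eef_pos: [0.6047, -0.0643, 0.1356]
orientation: [0.053, 0.999, 0.001, 0.008]
force: [0.2, -0.0, -1.9]
width: 0.0622
```

```bash
python3 - <<'E'
from h import *
rep(); t=snap("wrist","19"); s=snap("side");crop(s,255,150,345,225,8,"pics/side19c.png")
E
```

```text
t 28.35 tcp [604.7 -64.3 135.6] psi 1.4654 F [ 0.2 -0.  -1.9] w 62.2 q [-0.18  0.56  1.59  0.01  0.98 -1.65]
```

View pics/wrist_19.png

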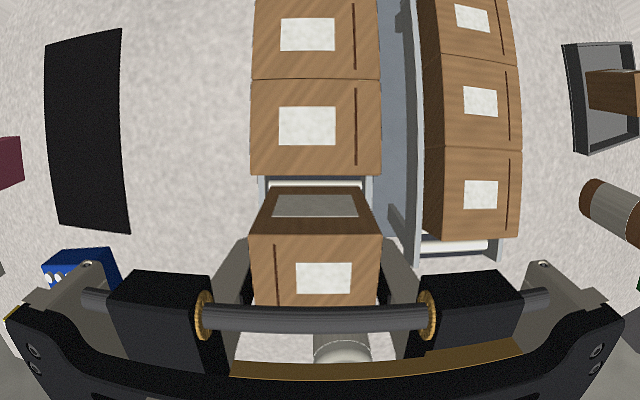

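View pics/side19c.png

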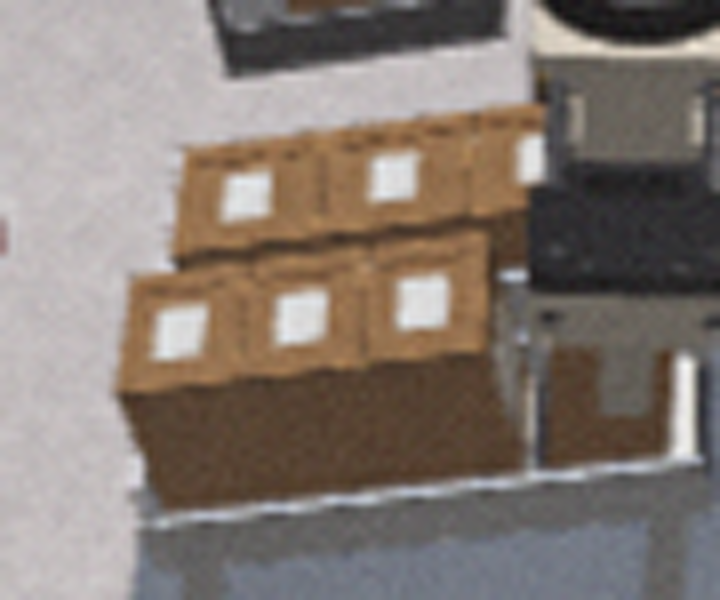

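Request:
step_arm(delta_pos=[[0, 0, -1.5], [0, 0, -3], [0, 0, -4.5], [0, 0, -6], [0, 0, -7.5], [0, 0, -7.5]], twist=[0, 0, 0, 0, 0, 0], grip=[55, 55, 55, 55, 55, 55], newtons=9)

```text
time_s: 29.2
eef_pos: [0.6049, -0.0643, 0.1285]
orientation: [0.053, 0.999, 0.001, 0.008]
force: [-2.1, 1.5, 3.5]
width: 0.0618
```

```bash
python3 - <<'E'
from h import *
rep(); t=snap("wrist","20")
E
```

```text
t 29.2 tcp [604.9 -64.3 128.5] psi 1.4655 F [-2.1  1.5  3.5] w 61.8 q [-0.18  0.57  1.6   0.01  0.96 -1.65]
```

View pics/wrist_20.png

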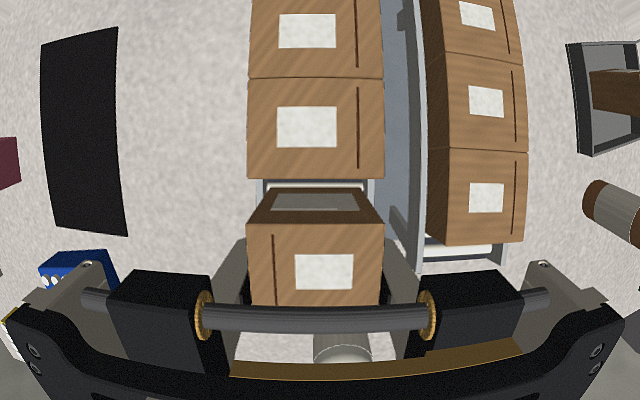

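Request:
step_arm(delta_pos=[[0, 0, -1.5], [0, 0, -3], [0, 0, -4.5], [0, 0, -4.5]], twist=[0, 0, 0, 0], grip=[55, 55, 55, 55], newtons=8)

```text
time_s: 29.75
eef_pos: [0.6048, -0.0643, 0.1237]
orientation: [0.053, 0.999, 0.001, 0.008]
force: [-2.3, 0.7, 1.6]
width: 0.0623
```

```bash
python3 - <<'E'
from h import *
rep(); t=snap("wrist","21"); s=snap("side");crop(s,255,150,345,225,8,"pics/side21c.png")
E
```

```text
t 29.75 tcp [604.8 -64.3 123.7] psi 1.4653 F [-2.3  0.7  1.6] w 62.3 q [-0.18  0.57  1.6   0.01  0.95 -1.65]
```

View pics/wrist_21.png

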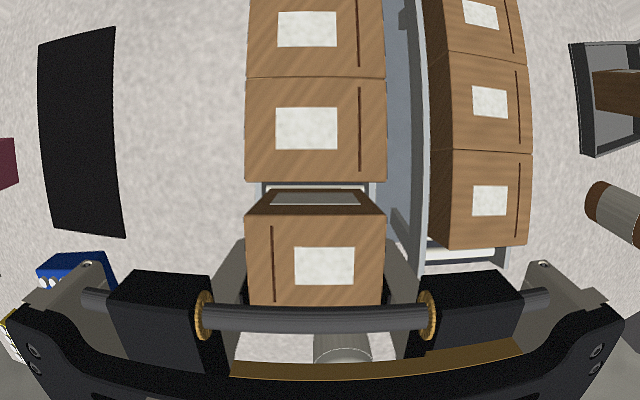

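View pics/side21c.png

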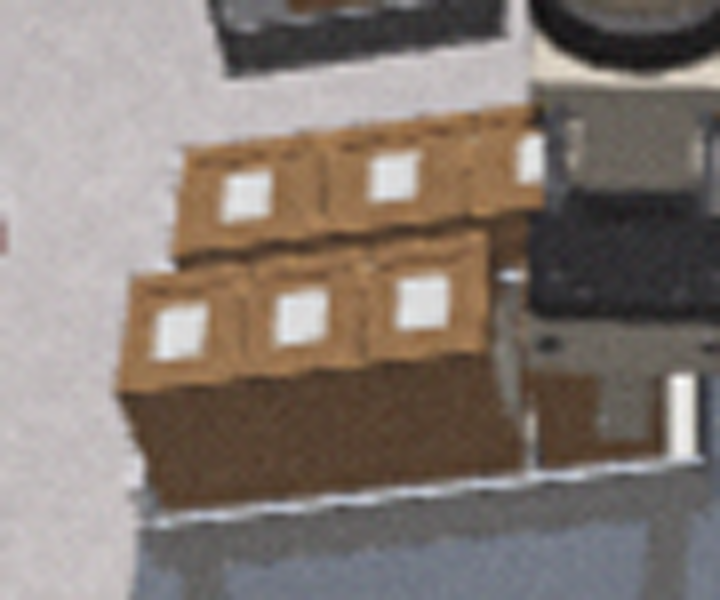

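```bash
cat > tilt.py <<'E'
import sys
from h import *
from scipy.optimize import least_squares
s=snap("wrist");M=s["world_to_cam"]
def wp(P):
    c=M[:3,:3]@P+M[:3,3];r=np.hypot(c[0],c[1]);th=np.arctan2(r,-c[2]);return s["cy"]-s["fy"]*th*c[1]/r
vt,vb,v2=map(float,sys.argv[1:4]); n0=int(sys.argv[4])
d=np.array([np.cos(-.107),np.sin(-.107),0]);Z=np.array([0,0,1.]);stop=np.array([.439,-.0457,.041])
def pts(sr,t):
    rear=stop+sr*(np.cos(.22)*d+np.sin(.22)*Z)
    U=np.cos(t)*d+np.sin(t)*Z;N=-np.sin(t)*d+np.cos(t)*Z
    f=rear-.046*U; return f+.08*N,f
f=lambda p:[wp(pts(p[0],p[1])[0])-vt,wp(pts(p[0],p[1])[1])-vb]
r=least_squares(f,[.046*(n0+1)+.01,.2],x_scale=[.01,.1]);print("rear s",r.x[0],"tilt",r.x[1])
a=.22;N=-np.sin(a)*d+np.cos(a)*Z;U=np.cos(a)*d+np.sin(a)*Z
g=lambda q:wp(stop+q[0]*U+.08*N)-v2
print("prev rear-top s",least_squares(g,[.046*n0],x_scale=[.01]).x, "nominal",.046*n0)
E
python3 tilt.py 214.5 189.5 182 3
```

```text
rear s 0.19117259881009377 tilt 0.16712967787151659
prev rear-top s [0.1358633] nominal 0.138
```

The tilt reads about 0.17, which is near the slope. I'll guide it 7 mm down-slope with slight pressure and look again.

Request:
step_arm(delta_pos=[[0, 0, -1], [-2, 0.2, -1.5], [-4, 0.4, -2], [-7, 0.7, -2.7], [-7, 0.7, -2.7]], twist=[0, 0, 0, 0, 0], grip=[55, 55, 55, 55, 55], newtons=6)

```text
time_s: 30.52
eef_pos: [0.5974, -0.0635, 0.1208]
orientation: [0.053, 0.999, 0.001, 0.008]
force: [-0.0, -0.3, -2.2]
width: 0.0623
```

```bash
python3 - <<'E'
from h import *
rep(); t=snap("wrist","22");crop(t,230,100,400,310,3,"pics/w22c.png"); s=snap("side");crop(s,255,150,345,225,8,"pics/side22c.png")
E
```

```text
t 30.52 tcp [597.4 -63.5 120.8] psi 1.4654 F [-0.  -0.3 -2.2] w 62.3 q [-0.19  0.56  1.62  0.01  0.94 -1.65]
```

View pics/w22c.png

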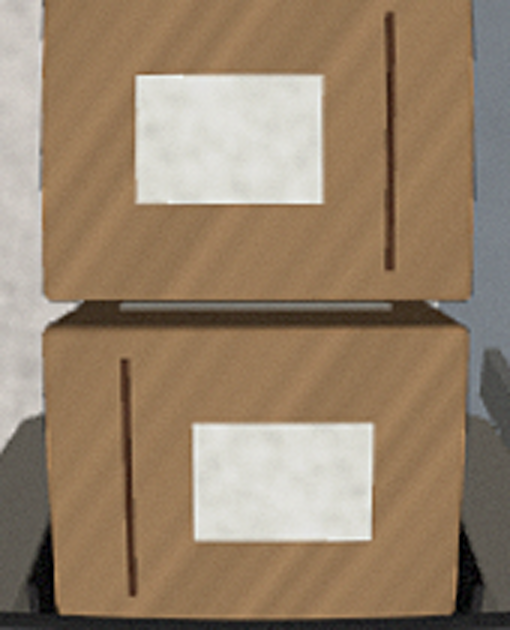

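View pics/side22c.png

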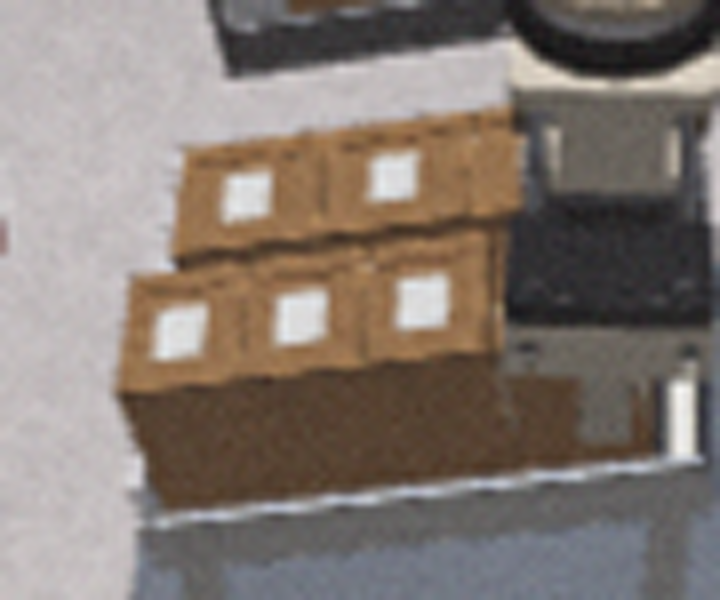

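There is a small residual gap at the top (about 4 mm) and the load is carried again. A little more press.

Request:
step_arm(delta_pos=[[0, 0, -1.5], [0, 0, -3], [0, 0, -4], [0, 0, -4]], twist=[0, 0, 0, 0], grip=[55, 55, 55, 55])

```text
time_s: 31.12
eef_pos: [0.5977, -0.0636, 0.1169]
orientation: [0.053, 0.999, 0.001, 0.008]
force: [-0.7, -0.2, 3.6]
width: 0.0621
```

```bash
python3 - <<'E'
from h import *
rep(); t=snap("wrist","23");crop(t,230,100,400,310,3,"pics/w23c.png")
E
```

```text
t 31.12 tcp [597.7 -63.6 116.9] psi 1.4654 F [-0.7 -0.2  3.6] w 62.1 q [-0.19  0.57  1.62  0.01  0.93 -1.65]
```

View pics/w23c.png

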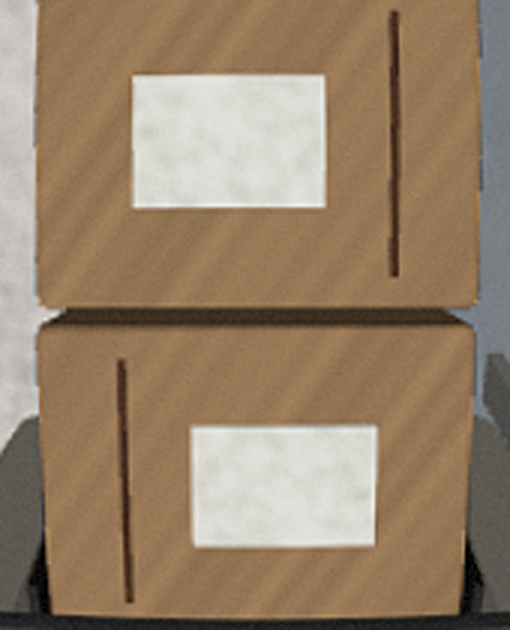

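The joint has narrowed to about 2–3 mm. Close it and release gently.

Request:
step_arm(delta_pos=[[-1, 0.1, -0.5], [-2, 0.2, -1], [-2.5, 0.2, -1.5], [-2.5, 0.2, -1.5]], twist=[0, 0, 0, 0], grip=[55, 55, 55, 55], newtons=4)

```text
time_s: 31.68
eef_pos: [0.5953, -0.0634, 0.1154]
orientation: [0.053, 0.999, 0.001, 0.008]
force: [1.1, 0.4, 1.6]
width: 0.0624
```

Request:
step_arm(delta_pos=[[0, 0, 0], [0, 0, 0], [0, 0, 0], [0, 0, 0], [0, 0, 0]], twist=[0, 0, 0, 0, 0], grip=[68, 74, 84, 84, 84])

```text
time_s: 32.3
eef_pos: [0.5953, -0.0634, 0.1154]
orientation: [0.053, 0.999, 0.001, 0.008]
force: [0.7, -0.4, -0.3]
width: 0.078
```

```bash
python3 - <<'E'
from h import *
rep(); t=snap("wrist","24")
E
```

```text
t 32.3 tcp [595.3 -63.4 115.4] psi 1.4654 F [ 0.7 -0.4 -0.3] w 78.0 q [-0.19  0.57  1.63  0.01  0.93 -1.65]
```

View pics/wrist_24.png

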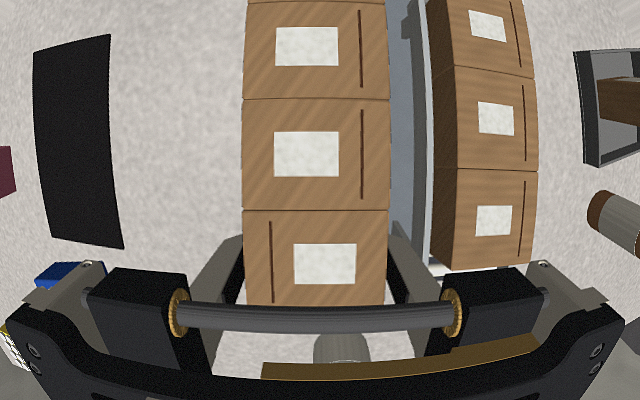

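The fourth carton has closed up. I'll lift straight up and move clear, then check with both cameras.

Request:
step_arm(delta_pos=[[0, 0, 30], [0, 0, 80], [0, 0, 140], [-30, -50, 150], [-60, -110, 150], [-90, -170, 150], [-110, -230, 150], [-110, -230, 150]], twist=[0, 0, 0, 0, 0, 0, 0, 0], grip=[84, 84, 84, 84, 84, 84, 84, 84])

```text
time_s: 33.35
eef_pos: [0.4839, -0.2962, 0.2654]
orientation: [0.055, 0.998, 0.001, 0.008]
force: [-0.2, 0.2, -0.1]
width: 0.0778
```

Request:
step_arm(delta_pos=[[-60, -10, 0], [-120, -20, 0], [-150, -20, 0], [-150, -20, 0], [-150, -20, 0]], twist=[0, 0, 0, 0, 0], grip=[84, 84, 84, 84, 84])

```text
time_s: 33.98
eef_pos: [0.3347, -0.316, 0.2656]
orientation: [0.054, 0.998, 0.001, 0.009]
force: [-1.3, 0.0, 0.1]
width: 0.0779
```

```bash
python3 - <<'E'
from h import *
rep(); t=snap("top","25"); s=snap("side");crop(s,250,90,400,230,5,"pics/side25c.png");crop(t,125,75,345,255,3,"pics/top25c.png")
E
```

```text
t 33.98 tcp [ 334.7 -316.   265.6] psi 1.4621 F [-1.3  0.   0.1] w 77.9 q [-0.87  0.14  1.84  0.02  1.15 -2.33]
```

View pics/side25c.png

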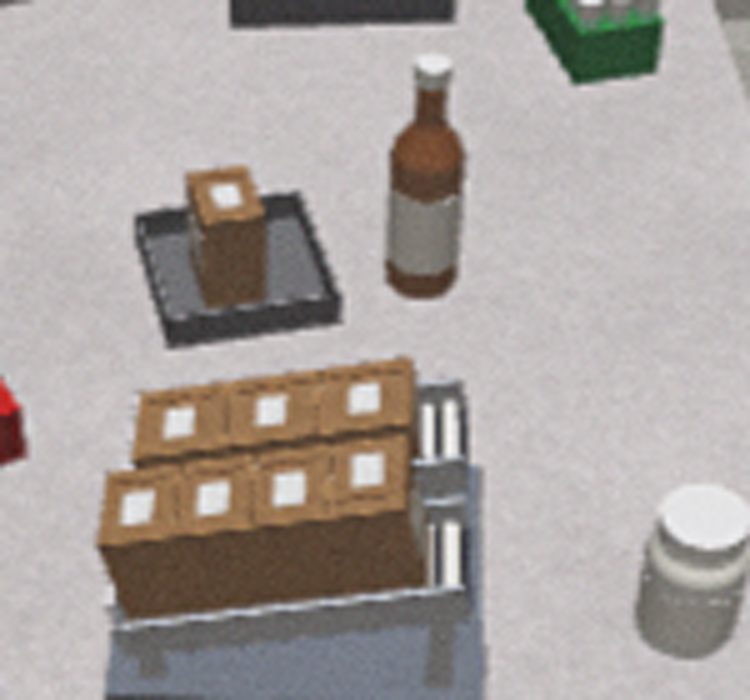

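View pics/top25c.png

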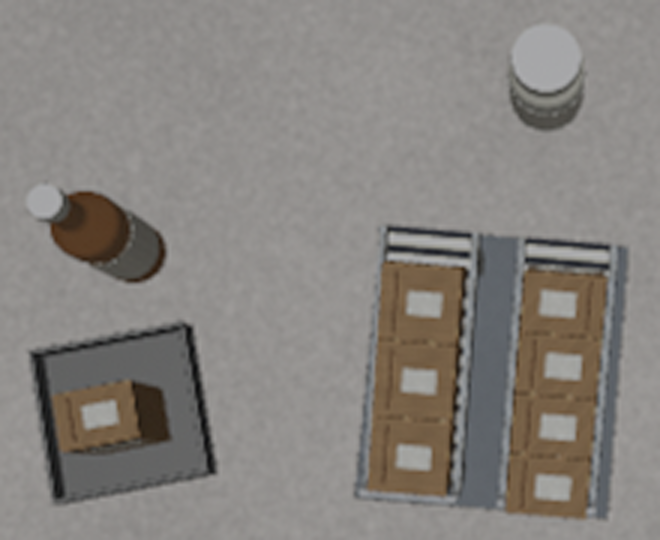

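View pics/top_25.png

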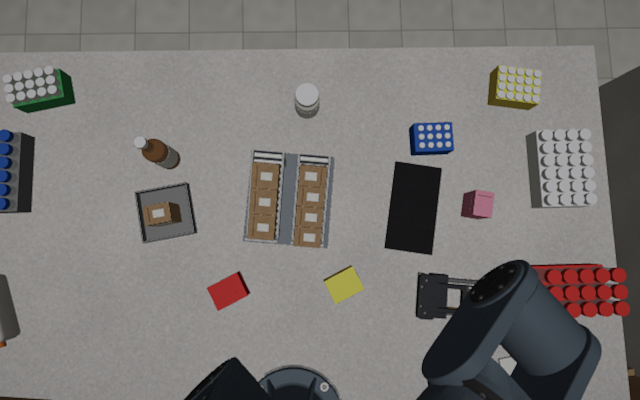

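All four cartons are closed up against the stop, the oldest stands in the tray, and the bystanders sit at their original pixels. The gripper is clear, so I'm handing in.

```bash
python3 - <<'E'
from h import *
print(order.hand_in()); rep()
E
```

```text
the job is handed in; nothing more can be done
None
the job is handed in; nothing more can be done
```

The job is done and handed in, at about 34 s of the 64 s allowed.

- **Oldest carton:** I lifted it out over the front stop and let the second and third cartons down against it, so they closed up without a jolt. I then tipped it upright on the tray floor and released it.
- **New cartons:** I loaded both from the mat behind the other two. Each was pressed onto the slope, guided down to the carton ahead and let go.

**Final checks:** in the top and side pictures, four cartons stand closed up in one row from the front stop. The oldest stands upright in the tray. The low cartons, bottle, jar, tip box and the coloured look-alikes are where they started. The robot was touching nothing.

**Disagreements along the way:**
- My first lane fit differed by 14 mm between the top and side cameras. That went away once I counted the 10 mm base plate in the lane's height.
- The wrist camera put the lane about 2 mm to the left of my fit, so I lined up on the wrist view.
- I gripped the last carton about 4 mm off centre and it needed several presses to settle on the slope. It then closed up flush when released.
- Its label is half a turn from the others. The narrow sides still face the rails.

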